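# Close and lock the clamp cell

## Robot

A 6-joint arm with a two-finger parallel gripper is mounted at the origin on a cart in front of the work surface, level with it; the furniture and walls round the work are solid. World frame = base frame: x ahead of the robot, y to its left, z up, the work surface at z = 0. Lengths are in mm, angles in rad, forces in N, time in s.
With the tool pointing down it reaches from about 350 to 875 mm from the base axis. Payload 4.2 kg.
Tool frame: the origin (TCP) lies on the centre line of the jaws, within the pads' length; the fingertips stand 14 mm ahead of it and the grasp point (between the pads) lies 5 mm behind it (tcp_to_tips is the distance from the TCP to the fingertips, in mm); z points along the fingers, y is the direction in which the jaws open and shut (so a half turn about z gives the same grasp; the last joint's range is limited). The gripper opens to 85 mm and grips with 20 to 120 N. Pads are 22 mm wide; open, the fingers measure 114 mm over their backs; the gripper's body (76 mm by 85 mm) begins 54 mm behind the grasp point. The pads swing forward as they close: fully open they stand 13 mm farther back than shut.
Start: joints at [-1.043, 0.385, 0.008, 0, -1.194, -0.259], TCP at [166.001, -602.53, 218.312] pointing down, gripper open.
Joint ranges: [-3.14, 3.14], [-1.21, 2.06], [-1.07, 1.41], [-3.16, 2.05], [-2.99, -0.16], [-3.1, 3.1]. Speed limits (rad/s): [2.79, 2.79, 3.14, 3.14, 3.14, 3.14].

## Interface

Orientations are given as a unit quaternion [x, y, z, w].
In Python, from bench import read_state, get_image, job_done, tcp_to_tips gives the robot as it stands. The module is installed in compiled form; this text tells all that it offers.
- The arm moves only by the tool play_rows, never from a script. Its argument "targets" is a list of rows, each an object of numbers: "gripper": the gripper's target within -1 to 1 (shut at 1, half-way at 0, fully open at -1); "tx", "ty", "tz": the shift along the tool's x, y, z scaled (see below); "spin": the turn about the tool's z scaled (see below). A call has 1 to 12 rows; each row is the pose to reach, as a shift and turn from the pose commanded when the call began, along the tool's axes at that moment; what a row does not reach only later rows make up. The controller multiplies each number of a shift by 0.25 m and each number of a turn by pi/4 rad. A row lasts 1/8 s, in which the tool goes at most 62.5 mm and 10.7 degrees, less where a joint would pass 70% of its speed; a pose out of reach is approached as far as the arm can. A call with a number of a shift or a turn outside -1 to 1 is refused whole. A call with a gripper value outside its range is refused whole. The fingers move at their own pace and stop on an object; the grip force is fixed at half the most. Time passes only in rows, so rows that repeat a pose let the fingers close. It gives the time, the measured TCP pose, the force and the opening at its end, in the units of the state.
- read_state(): the state, without advancing time (a new reading comes with each control period).
- get_image(name): name is "scene" or "side" or "wrist"; returns a dict with "frame" (384x512x3 uint8, red, green, blue), "depth" (384x512 float32, mm along the optical axis (not along the pixel's ray), 0 where there is no reading), "mtx" (3x3 intrinsics, pixels), "k1" (the pictures are not rectified: a ray, as slopes to the right and down, at radius r is drawn at 1 + k1 r^2 times it, then the intrinsics apply), "world_to_cam" (4x4, takes a point from world to camera coordinates). Camera axes: x right, y up, looking along -z (the intrinsics and any distortion apply to the point x, -y, -z); pixel columns grow to the right and rows downward; lengths in mm; the calibration is good to about 2 mm. A picture is of the moment at which its call begins.
- job_done(): hands the job in, once; it reports no verdict.
The state is a dict: "clock": time; "joints": joint angles; "joint_vel": joint speeds; "joint_efforts": joint torques, N m; "position": TCP position; "ee_rot": TCP orientation; "contact_force": force on the tool from outside, world axes, zero at the start; "wrist_torque": the same for the moment, N m; "gripper_width": finger opening in mm.
Only numpy, scipy, OpenCV 4.12 (cv2) and the standard library are available. Lean on these libraries where they do the work, as an engineer would, in place of code of your own. Each camera call takes 0.05 s, during which the arm holds its last target.

## Task

Take the green-capped bottle off the clamp cell's base plate and stand it upright in the white bottle tray. Then tighten the dark castle nut clockwise until its yellow line reaches the red line on the lid, carry on just as far as the first slot that lines up with the steel locking bolt, and only then roll the thumbwheel in the blue housing towards the nut until the bolt is fully home in that slot. Leave everything else standing where it is.

Things in the scene. Friction and masses are not known exactly. Their poses are not given: they have to be found in the camera images.
- clamp_base: Grey foot plate of the clamp cell, 10 mm thick, fixed; place and heading vary. Origin: on the bench, on the nut's axis; x points from blue housing to nut, z up. Plate: x -138 to 116 mm, |y| to 65 mm (36 under the housing). Housing: x -127 to -57 mm, |y| to 20 mm, top z 91 mm: with the bolt it leaves no room for an open finger beside the nut within about 38 degrees of -x.
- lid: Aluminium lid of the cell, fixed, radius 47 mm, top 44 mm above the bench. Origin: on the bench, on the nut's axis. Its +x axis runs through the red line on its rim (37 to 47 mm from the axis), which shows where the nut is tight. Its heading differs from the foot's and varies.
- nut (a joint): Angle of the castle nut relative to the lid in rad, growing clockwise seen from above (tightening). Starts at -1.7 to -0.9; 0 = its yellow line stands at the red line: tight. The first slot to face the bolt after that does so between 0.25 and 0.85. It turns in place (does not sink), stiffly, with 0.25 rising to 0.42 Nm, and stays where it is left.
- nut_top (a point): Top of the dark steel castle nut, 84 mm above the bench, on its axis; turns with it, z up. Hexagon, 60 mm across flats, 46 to 70 mm above the bench; above it a crown with six slots 11 mm wide, 60 degrees apart, one at the middle of each flat. The x axis runs through the middle of the slot and flat with the yellow line. A brass stud in the middle stands up to 89 mm.
- wheel (a joint): Angle of the thumbwheel in rad: 0 = bolt drawn back, 1.75 = bolt fully home. It grows as the top of the rim rolls towards the nut (the clamp_base's +x) and turns easily (0.012 Nm); it stays where it is left. 1 rad moves the bolt 8 mm.
- wheel_top (a point): Top of the thumbwheel's rim, 98 mm above the bench, 92 mm from the nut's axis; fixed, axes as clamp_base. The black wheel with ribs, radius 22 mm, 12 mm wide, turns about the y axis and stands 7 mm out of a slot in the top of the blue housing. It rolls by friction when a fingertip pressed lightly (2 to 6 N) on the rim is drawn along x.
- bolt (a joint): How far the steel locking bolt has come out towards the nut, in m: 0 drawn back, 0.014 fully home. It is geared to the thumbwheel. The crown of the nut stops it at 0.007 to 0.011 unless a slot faces it (within about 0.07 rad).
- bolt_tip (a point): Rounded tip of the locking bolt, a steel rod 7 mm thick that leaves the blue housing 77 mm above the bench along clamp_base's x axis; drawn back the tip is 39.5 mm from the nut's axis, fully home 25.5 mm.
- green_bottle: White bottle with a green cap, loose, 48 mm across and 100 mm tall, about 0.17 kg; straight round body up to about 70 mm, cap 33 mm across. Origin: centre of its underside. It starts upright on the foot plate (10 mm above the bench), behind the nut.
- tray: White bottle tray, fixed, 160 (x) x 100 (y) x 18 mm, walls and floor 4 mm thick. Origin: centre of its underside. The jar stands in its +x half; its -x half (about x = -36 mm) is free.
- jar: White jar, loose, 52 mm across and 52 mm tall, standing in the tray. Origin: centre of its underside. Bystander.
- purple_bottle: Purple bottle with a black cap, loose, 38 mm across, 85 mm tall, on the bench beside the clamp cell. Origin: centre of its underside. Bystander.
- brown_bottle: Brown bottle with a black cap, loose, 48 mm across, 100 mm tall, on the bench beside the clamp cell. Origin: centre of its underside. Bystander.
- blue_bottle: White bottle with a blue cap, loose, 56 mm across, 120 mm tall, on the bench behind the clamp cell. Origin: centre of its underside. Bystander.
- beaker: Glass beaker, loose, 72 mm across, 90 mm tall, near the bench's front edge. Origin: centre of its underside. Bystander.

How it is judged (in metres and radians):
On the way, in this order (a step that is already met when the one before it is completed fails the run):
1. the green-capped bottle stands upright in the tray, let go (x of green_bottle in the frame of tray between -0.055 and 0.055 m and y of green_bottle in the frame of tray between -0.026 and 0.026 m and z of green_bottle in the frame of tray below 0.01 m and angle between green_bottle's own z axis and vertical below 0.15 rad and linear speed of green_bottle below 0.03 m/s and contact force between the fingers and green_bottle below 0.1 N), for 0.2 s.
2. the nut is tight and its first slot after the red line faces the bolt (value of joint nut between 0.1 and 1 rad and angle between the x axis of nut_top and the x axis of clamp_base, either way round below 0.08 rad), for 0.2 s.
3. the bolt is fully home in the slot (value of joint bolt above 0.012 m), for 0.2 s.
At the end, for the whole second after the job is handed in: The green-capped bottle stands upright (within 0.15 rad) and at rest on the tray's floor; the nut is past the red line (joint 0.1 to 1.0) with its first slot facing the bolt within 0.08 rad; the bolt is out by more than 12 mm of its 14 mm; the nut is at rest (all of step 2 and x of green_bottle in the frame of tray between -0.055 and 0.055 m and y of green_bottle in the frame of tray between -0.026 and 0.026 m and z of green_bottle in the frame of tray below 0.01 m and angle between green_bottle's own z axis and vertical below 0.15 rad and linear speed of green_bottle below 0.03 m/s and value of joint bolt above 0.012 m and velocity of joint nut below 0.05 rad/s); the robot touches nothing.
It fails at once if the nut is turned far past the first slot (joint over 1.15) (value of joint nut above 1.15 rad).
It fails at once if the bolt is driven out (over 4 mm) before the nut is tight (value of joint bolt above 0.004 m and value of joint nut below 0.1 rad).
It fails at once if a bystander is shifted by more than 30 mm or knocked over (distance of any of jar, purple_bottle, brown_bottle, blue_bottle, beaker from where it was at the start of the episode above 0.03 m or angle between any of jar, purple_bottle, brown_bottle, blue_bottle, beaker's own z axis and vertical above 0.5 rad).
It fails at once if the green-capped bottle is tipped over (angle between green_bottle's own z axis and vertical above 0.9 rad).
It also fails if it takes over 72 s, if anything falls off the work surface, if the arm or the gripper's body presses on something with over 40 N, if the wrist force passes 120 N, or if a joint passes its speed limit or range.

## Working session

There is one attempt and no reset: what is moved stays moved. The work goes in short steps, Python scripts to look and compute and a tool call to move; the robot and the scene stay as the last step left them, time stands still between calls to the robot, and variables do not carry over. Pictures are saved under pics/ and viewed, and the job is handed in when it is done.

Besides the shell and the picture viewer there is one more tool, called in YAML: its name, and indented under it one key for each argument. play_rows: Moves the arm, as the interface text tells. Its arguments: {"type":"object","properties":{"targets":{"type":"array","items":{"type":"object","properties":{"gripper":{"type":"number"},"tx":{"type":"number","minimum":-1,"maximum":1},"ty":{"type":"number","minimum":-1,"maximum":1},"tz":{"type":"number","minimum":-1,"maximum":1},"spin":{"type":"number","minimum":-1,"maximum":1}}}}},"required":["targets"]}

```bash
mkdir -p pics; cat > h.py <<'E'
import numpy as np,cv2
from bench import *
def grab(n):
    d=get_image(n); return d
def ray(d,u,v):
    K=d["mtx"];x=(u-K[0,2])/K[0,0];y=(v-K[1,2])/K[1,1]
    xd=np.array([x,y]);p=xd.copy()
    for _ in range(20): p=xd/(1+d["k1"]*(p@p))
    R=d["world_to_cam"][:3,:3];t=d["world_to_cam"][:3,3]
    dc=np.array([p[0],-p[1],-1.0]); return -R.T@t, R.T@dc   # dir scaled so depth=1
def atz(d,u,v,z):
    o,r=ray(d,u,v); return o+r*(z-o[2])/r[2]
def dep(d,u,v):
    o,r=ray(d,u,v); return o+r*d["depth"][int(round(v)),int(round(u))]
def proj(d,P):
    c=d["world_to_cam"]@np.append(P,1); x,y=c[0]/-c[2],-c[1]/-c[2]; s=1+d["k1"]*(x*x+y*y)
    K=d["mtx"]; return K[0,0]*x*s+K[0,2],K[1,1]*y*s+K[1,2]
def save(d,f,box=None,s=1):
    im=d["frame"][:,:,::-1]
    if box: im=im[box[1]:box[3],box[0]:box[2]]
    im=cv2.resize(im,None,fx=s,fy=s,interpolation=cv2.INTER_CUBIC); cv2.imwrite("pics/"+f,im)
E
python3 - <<'E'
from h import *
import pickle
for n in("scene","side","wrist"):
    d=grab(n);save(d,n+"0.png",s=1.5);pickle.dump(d,open(n+"0.pkl","wb"))
    print(n,d["k1"],np.round(-d["world_to_cam"][:3,:3].T@d["world_to_cam"][:3,3]))
print(read_state(),tcp_to_tips)
E
```

```text
scene 0.039212476790089865 [-40. 652. 699.]
side 0.05674955346165462 [ 174. 1004.  867.]
wrist -0.027950661280142435 [  95. -622.  372.]
{'clock': 0.15, 'joints': array([-1.04340417e+00,  3.85417748e-01,  6.93984999e-03, -3.56695027e-04,
       -1.19400929e+00, -2.58580218e-01]), 'joint_vel': array([ 0.00086402, -0.00133264,  0.00256393, -0.0007562 , -0.00010662,
       -0.0006826 ]), 'joint_efforts': array([ 3.75925247e-04, -3.92679191e+01,  1.88581252e+01,  4.18856263e+00,
       -3.42879517e-03,  6.79265177e-08]), 'position': array([ 165.87063988, -602.10727675,  217.44940835]), 'ee_rot': array([-1.33936444e-01,  9.90989549e-01,  8.44470036e-04, -1.70613418e-04]), 'contact_force': array([0.16138866, 0.02848087, 0.12911611]), 'wrist_torque': array([0.02096202, 0.02819459, 0.00488312]), 'gripper_width': 85.29792896265384} 14.0
```

View pics/scene0.png

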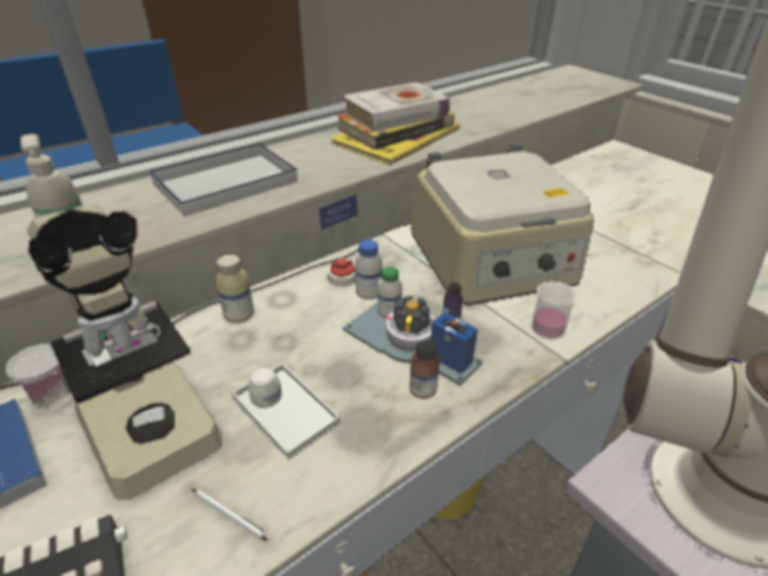

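View pics/side0.png

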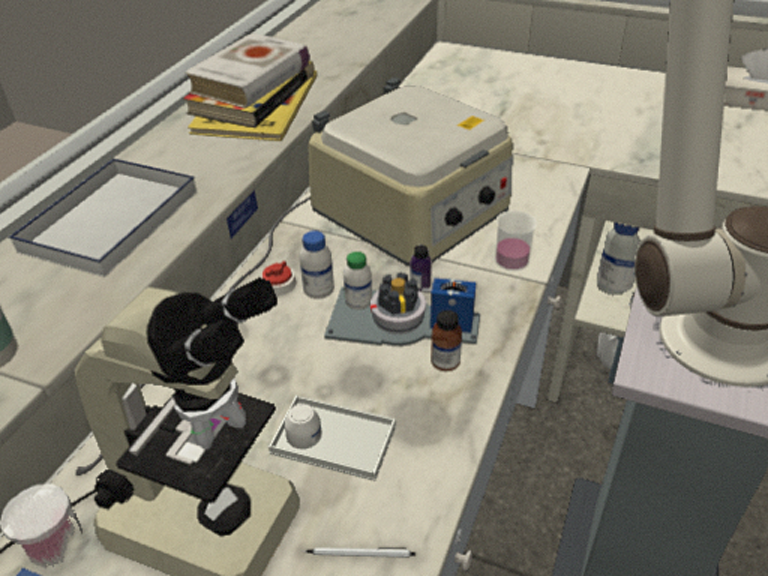

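View pics/wrist0.png

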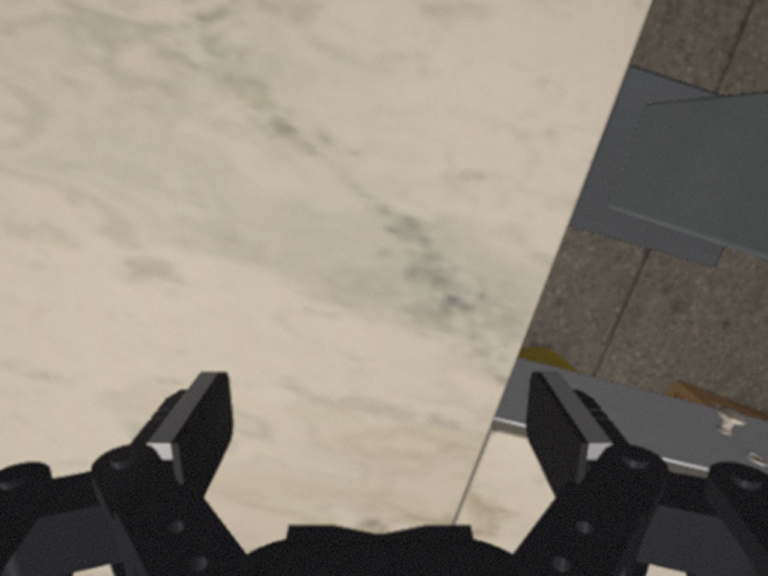

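```bash
python3 - <<'E'
from h import *
import pickle
d=pickle.load(open("scene0.pkl","rb"));s=pickle.load(open("side0.pkl","rb"))
for n,D,L in(("scene",d,dict(green=(390,273,110),blue=(369,248,120),nut=(410,300,89),brown=(426,348,100),purple=(454,290,85),beak=(555,292,90),jar=(264,378,56))),
 ("side",s,dict(green=(356,259,110),blue=(315,240,120),nut=(402,282,89),brown=(448,320,100),purple=(421,251,85),beak=(515,220,90),jar=(301,415,56),t1=(300,398,18),t2=(395,425,18),t3=(378,475,18),t4=(270,445,18)))):
  for k,(u,v,z) in L.items(): print(n,k,np.round(atz(D,u/1.5,v/1.5,z),0),np.round(dep(D,u/1.5,v/1.5)))
save(s,"side_z.png",(200,140,340,260),5)
save(d,"scene_z.png",(220,150,340,270),5)
E
```

```text
scene green [588. 142. 110.] [588. 142. 111.]
scene blue [667. 132. 120.] [665. 133. 121.]
scene nut [524. 146.  89.] [523. 148.  91.]
scene brown [406. 213. 100.] [405. 214. 101.]
scene purple [501.  59.  85.] [502.  58.  84.]
scene beak [379. -80.  90.] [ 395. -107.   68.]
scene jar [545. 432.  56.] [544. 432.  57.]
side green [591. 147. 110.] [593. 142. 106.]
side blue [671. 136. 120.] [671. 136. 120.]
side nut [507. 151.  89.] [507. 151.  89.]
side brown [405. 221. 100.] [405. 219.  98.]
side purple [508.  58.  85.] [510.  53.  81.]
side beak [379. -82.  90.] [ 384. -111.   69.]
side jar [549. 437.  56.] [549. 437.  56.]
side t1 [583. 382.  18.] [585. 379.  14.]
side t2 [431. 377.  18.] [435. 366.   4.]
side t3 [421. 465.  18.] [426. 454.   0.]
side t4 [583. 475.  18.] [583. 474.  18.]
```

View pics/side_z.png

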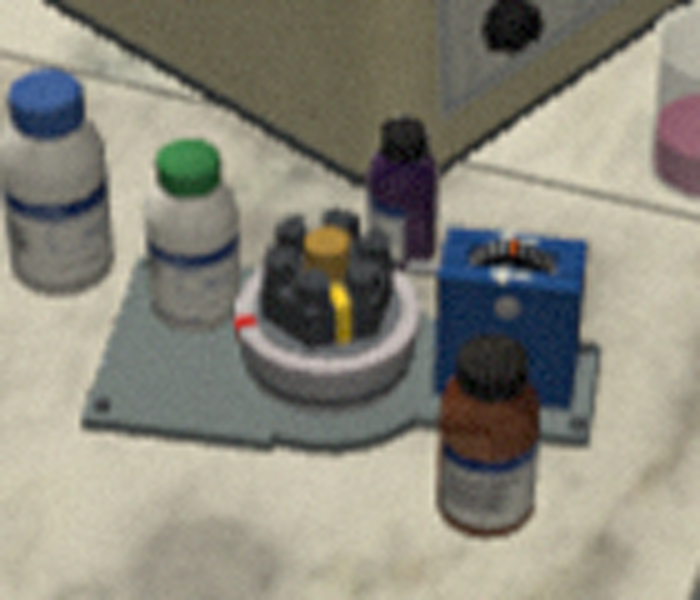

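View pics/scene_z.png

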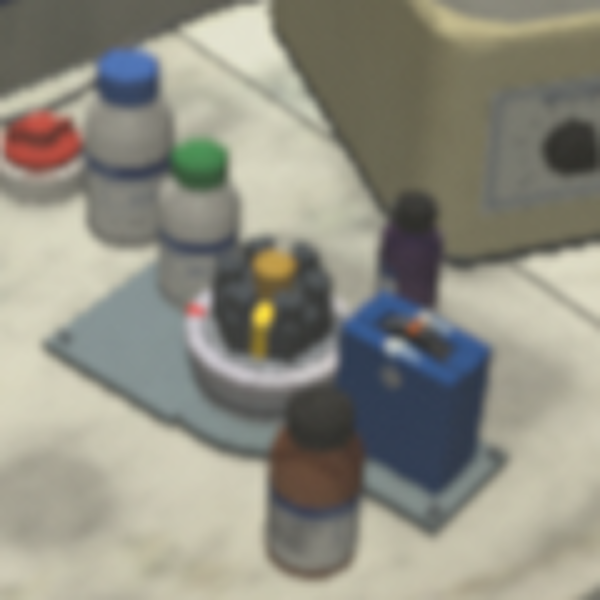

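```bash
cat >> h.py <<'E'
from scipy.spatial.transform import Rotation as Ro
def tool(s=None):
    s=s or read_state(); return Ro.from_quat(s["ee_rot"]).as_matrix(),s["position"]
def go(target,head=None,s=None):
    "target xyz TCP mm; head deg = desired direction of tool y in world (mod 180)"
    R,p=tool(s); v=R.T@(np.array(target)-p)/250
    h=np.degrees(np.arctan2(R[1,1],R[0,1])); out=dict(t=np.round(v,4),h=round(h,2))
    if head is not None:
        a=(head-h+90)%180-90   # world ccw; tool z down -> spin = -a
        out["spin"]=round(-a/45,4); out["alt"]=round(-(a-180*np.sign(a))/45,3)
    print(out)
E
python3 - <<'E'
from h import *
import pickle
d=pickle.load(open("wrist0.pkl","rb")); R,p=tool()
C=d["world_to_cam"][:3,:3]; print("cam axes in tool",np.round(R.T@C.T,3),"cam pos tool",R.T@(-C.T@d["world_to_cam"][:3,3]-p)); print(d["mtx"])
s=pickle.load(open("side0.pkl","rb"))
for u,v in((365,265),(313,130),(512,143),(500,200),(440,170)): print(np.round(dep(s,u/1.5,v/1.5)))
go([480,150,340],90)
E
```

```text
cam axes in tool [[-0.     0.957  0.29 ]
 [ 1.     0.001 -0.001]
 [-0.002  0.29  -0.957]] cam pos tool [ 7.33304620e+01  1.43835799e-01 -1.54314440e+02]
[[336.80074399   0.         252.65374864]
 [  0.         336.80074399 190.00220039]
 [  0.           0.           1.        ]]
[580. 136.  92.]
[ 855. -223.  107.]
[ 432. -238.  153.]
[ 436. -200.   46.]
[514. -51. 184.]
{'t': array([-2.01  ,  2.5678, -0.486 ]), 'h': np.float64(105.39), 'spin': np.float64(0.3421), 'alt': np.float64(-3.658)}
```

play_rows:
  targets:
    - {"tz": -0.25, "gripper": -1}
    - {"tx": -0.25, "ty": 0.3, "tz": -0.486, "gripper": -1}
    - {"tx": -0.67, "ty": 0.856, "tz": -0.486, "gripper": -1}
    - {"tx": -0.67, "ty": 0.856, "tz": -0.486, "gripper": -1}
    - {"tx": -0.67, "ty": 0.856, "tz": -0.486, "gripper": -1}
    - {"tx": -0.67, "ty": 0.856, "tz": -0.486, "gripper": -1}
    - {"tx": -0.67, "ty": 0.856, "tz": -0.486, "gripper": -1}

```text
invalid input
```

play_rows:
  targets:
    - {"tx": -0.67, "ty": 0.856, "gripper": -1}
    - {"tx": -0.67, "ty": 0.856, "gripper": -1}
    - {"tx": -0.67, "ty": 0.856, "gripper": -1}
    - {"tx": -0.67, "ty": 0.856, "gripper": -1}
    - {"tx": -0.67, "ty": 0.856, "gripper": -1}
    - {"tx": -0.67, "ty": 0.856, "gripper": -1}

```text
invalid input
```

play_rows:
  targets:
    - {"tx": -0.67, "ty": 0.856, "gripper": -1, "spin": 0.34}
    - {"tx": -0.67, "ty": 0.856, "gripper": -1, "spin": 0.34}
    - {"tx": -0.67, "ty": 0.856, "gripper": -1, "spin": 0.34}
    - {"tx": -0.67, "ty": 0.856, "gripper": -1, "spin": 0.34}
    - {"tx": -0.67, "ty": 0.856, "gripper": -1, "spin": 0.34}
    - {"tx": -0.67, "ty": 0.856, "gripper": -1, "spin": 0.34}
    - {"tx": -0.67, "ty": 0.856, "gripper": -1, "spin": 0.34}

```text
invalid input
```

```bash
python3 - <<'E'
from h import *
import pickle
d=grab("wrist");save(d,"wrist1.png",s=1.5);pickle.dump(d,open("wrist1.pkl","wb"))
print(read_state());go([457,150,340],90)
E
```

```text
{'clock': 0.2, 'joints': array([-1.04340776e+00,  3.85234880e-01,  7.12364493e-03, -2.19394369e-04,
       -1.19402495e+00, -2.58575330e-01]), 'joint_vel': array([-0.00029299, -0.00217541,  0.00420198,  0.00119486, -0.00090351,
       -0.00103317]), 'joint_efforts': array([ 1.83863900e-03, -3.92166173e+01,  1.88356537e+01,  4.18352142e+00,
       -3.57854071e-03, -4.63796553e-06]), 'position': array([ 165.87373656, -602.19572774,  217.65216641]), 'ee_rot': array([-1.33962211e-01,  9.90986209e-01,  6.57914322e-04, -1.62344482e-04]), 'contact_force': array([-0.08636673,  0.67835795, -0.09242669]), 'wrist_torque': array([-0.01255746,  0.01099012, -0.03201182]), 'gripper_width': 85.29624011894298}
{'t': array([-1.9215,  2.5923, -0.4862]), 'h': np.float64(105.4), 'spin': np.float64(0.3422), 'alt': np.float64(-3.658)}
```

View pics/wrist1.png

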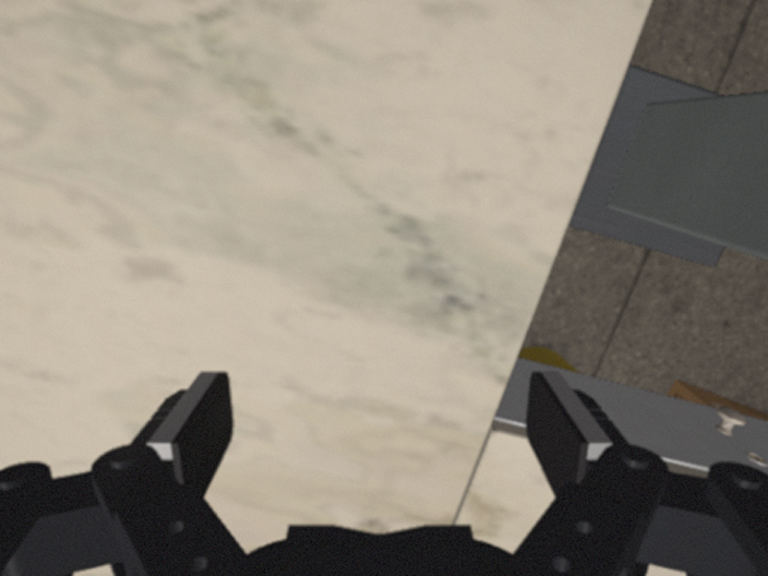

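play_rows:
  targets:
    - {"tx": 0, "ty": 0, "tz": -0.25, "spin": 0, "gripper": -1}
    - {"tx": -0.25, "ty": 0.3, "tz": -0.486, "spin": 0, "gripper": -1}
    - {"tx": -0.64, "ty": 0.864, "tz": -0.486, "spin": 0, "gripper": -1}
    - {"tx": -0.64, "ty": 0.864, "tz": -0.486, "spin": 0, "gripper": -1}
    - {"tx": -0.64, "ty": 0.864, "tz": -0.486, "spin": 0, "gripper": -1}
    - {"tx": -0.64, "ty": 0.864, "tz": -0.486, "spin": 0, "gripper": -1}
    - {"tx": -0.64, "ty": 0.864, "tz": -0.486, "spin": 0, "gripper": -1}

```text
clock: 1.08
position: [263.4, -350.4, 340.7]
ee_rot: [-0.136, 0.991, -0.001, 0.001]
contact_force: [-0.7, 0.1, -0.1]
gripper_width: 85.6
```

play_rows:
  targets:
    - {"tx": -0.64, "ty": 0.864, "tz": 0, "spin": 0, "gripper": -1}
    - {"tx": -0.64, "ty": 0.864, "tz": 0, "spin": 0, "gripper": -1}
    - {"tx": -0.64, "ty": 0.864, "tz": 0, "spin": 0, "gripper": -1}
    - {"tx": -0.64, "ty": 0.864, "tz": 0, "spin": 0, "gripper": -1}
    - {"tx": -0.64, "ty": 0.864, "tz": 0, "spin": 0, "gripper": -1}
    - {"tx": -0.64, "ty": 0.864, "tz": 0, "spin": 0, "gripper": -1}

```text
clock: 1.82
position: [360.3, -100.5, 339.4]
ee_rot: [-0.135, 0.991, -0.0, -0.001]
contact_force: [-0.1, -0.3, -0.2]
gripper_width: 85.5
```

play_rows:
  targets:
    - {"tx": -0.64, "ty": 0.864, "tz": 0, "spin": 0.34, "gripper": -1}
    - {"tx": -0.64, "ty": 0.864, "tz": 0, "spin": 0.34, "gripper": -1}
    - {"tx": -0.64, "ty": 0.864, "tz": 0, "spin": 0.34, "gripper": -1}
    - {"tx": -0.64, "ty": 0.864, "tz": 0, "spin": 0.34, "gripper": -1}
    - {"tx": -0.64, "ty": 0.864, "tz": 0, "spin": 0.34, "gripper": -1}
    - {"tx": -0.64, "ty": 0.864, "tz": 0, "spin": 0.34, "gripper": -1}
    - {"tx": -0.64, "ty": 0.864, "tz": 0, "spin": 0.34, "gripper": -1}

```text
clock: 2.7
position: [456.7, 148.2, 339.7]
ee_rot: [0.0, 1.0, -0.0, -0.0]
contact_force: [-0.4, -0.2, 0.0]
gripper_width: 85.5
```

```bash
python3 - <<'E'
from h import *
import pickle
d=grab("wrist");save(d,"wrist2.png",s=1.5);pickle.dump(d,open("wrist1.pkl","wb"))
print(read_state());go([457,150,340],90)
E
```

```text
{'clock': 2.75, 'joints': array([ 6.53151118e-01,  6.60700108e-02, -1.09327190e-01,  1.26031211e-04,
       -1.39551082e+00, -2.22418308e+00]), 'joint_vel': array([ 0.002179  , -0.01007235, -0.00138859, -0.00119313,  0.00112939,
       -0.00282822]), 'joint_efforts': array([ 2.16745748e-01, -2.28913718e+01,  1.99652499e+01,  4.41787809e+00,
        1.08700013e-02,  3.34150202e-03]), 'position': array([456.56972203, 148.09772303, 339.98353284]), 'ee_rot': array([ 1.06824393e-04,  9.99999991e-01, -8.32154647e-05, -6.63410495e-06]), 'contact_force': array([-0.01372973, -0.90178705,  1.29560459]), 'wrist_torque': array([-0.0274053 , -0.05175977,  0.00607724]), 'gripper_width': 85.41860083686448}
{'t': array([-0.0017,  0.0076, -0.0001]), 'h': np.float64(89.99), 'spin': np.float64(-0.0003), 'alt': np.float64(4.0)}
```

View pics/wrist2.png

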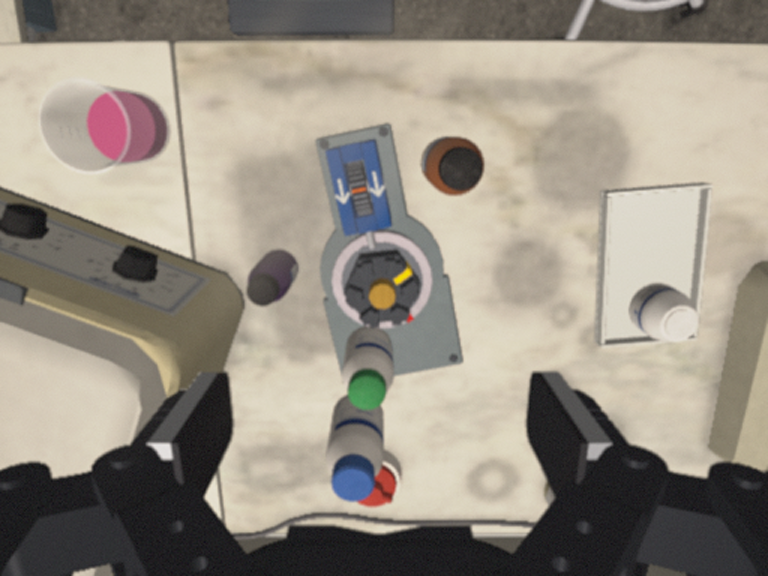

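```bash
python3 - <<'E'
from h import *
import pickle
d=pickle.load(open("wrist1.pkl","rb"))
save(d,"w2z.png",(200,70,320,190),5)
save(d,"w2z2.png",(200,200,300,330),4)
save(d,"w2z3.png",(390,110,490,240),4)
E
```

```text
(no output)
```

View pics/w2z.png

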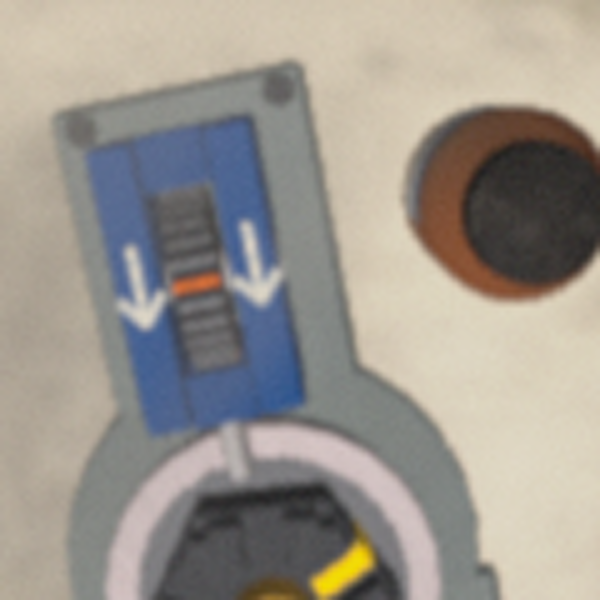

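View pics/w2z2.png

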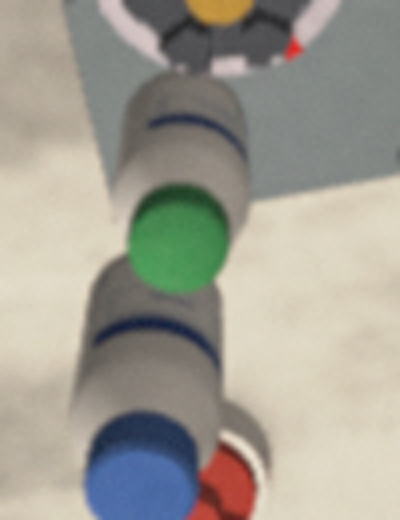

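View pics/w2z3.png

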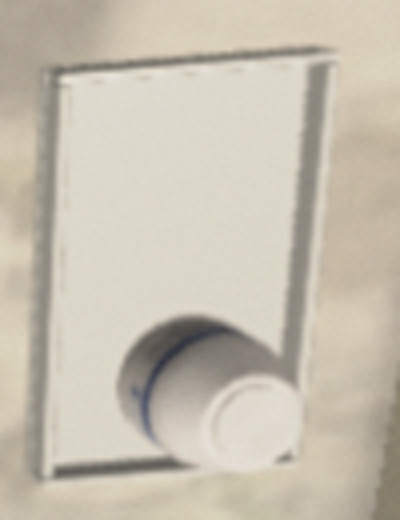

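```bash
python3 - <<'E'
from h import *
import pickle
d=pickle.load(open("wrist1.pkl","rb"))
A=lambda u,v,z:np.round(atz(d,u,v,z),1)
q=lambda c,b,s:(c[0]/s+b[0],c[1]/s+b[1])
print("foot",[A(*q(c,(200,70),5),10) for c in((55,113),(298,65))],A(307.5,241,10))
H=[A(*q(c,(200,70),5),91) for c in((85,152),(250,115),(303,403),(150,435))];print("house",H)
ax=(H[2]+H[3]-H[0]-H[1])/2;print("axis deg",np.degrees(np.arctan2(ax[1],ax[0])),np.linalg.norm(ax))
print("wheel",[A(*q(c,(200,70),5),91) for c in((180,187),(217,367))])
print("green",A(245,259.5,110),"blue",A(200+140/4,200+483/4,120))
print("tray",[A(*q(c,(390,110),4),18) for c in((45,70),(335,50),(45,475),(295,462))])
print("stud",A(382/1.5,295/1.5,89))
print("lid? red",A(409/1.5,319/1.5,44))
# nut yellow
print("yellow",A(402/1.5,276/1.5,84),[A(*q(c,(200,70),5),84) for c in((315,590),(368,552))])
print("bolt",[A(*q(c,(200,70),5),77) for c in((230,430),(240,475))])
E
```

```text
foot [array([388.6,  91.2,  10. ]), array([375.9, 158.4,  10. ])] [613.5 235.2  10. ]
house [array([396.4, 107.5,  91. ]), array([388.2, 145.7,  91. ]), array([455.3, 158.4,  91. ]), array([463.1, 121.3,  91. ])]
axis deg 11.202837683763347 68.19950513016944
wheel [array([404.4, 129.4,  91. ]), array([446.6, 137.7,  91. ])]
green [591.6 139.  110. ] blue [676.6 125.4 120. ]
tray [array([435.3, 358. ,  18. ]), array([427.7, 460.9,  18. ]), array([589.5, 377.6,  18. ]), array([584.5, 474.9,  18. ])]
stud [514.4 151.3  89. ]
lid? red [553.  177.3  44. ]
yellow [499.2 168.2  84. ] [array([504.5, 161.9,  84. ]), array([494.5, 175.2,  84. ])]
bolt [array([464.6, 140.4,  77. ]), array([476.2, 142.9,  77. ])]
```

```bash
python3 - <<'E'
from h import *
import pickle
d=pickle.load(open("wrist1.pkl","rb"));s=pickle.load(open("side0.pkl","rb"))
for u,v in((235,300),(232,330),(215,365),(175,275),(180,380)): print(np.round(dep(d,u/1.5,v/1.5)))
save(s,"side_t.png",(170,255,275,325),7)
go([550,141,250],83)
E
```

```text
[539.   9.  29.]
[570.   3.  30.]
[592.  -5.  63.]
[504. -32.  64.]
[560.  -0. 155.]
{'t': array([-0.3737, -0.0283,  0.3599]), 'h': np.float64(89.99), 'spin': np.float64(0.1553), 'alt': np.float64(-3.845)}
```

View pics/side_t.png

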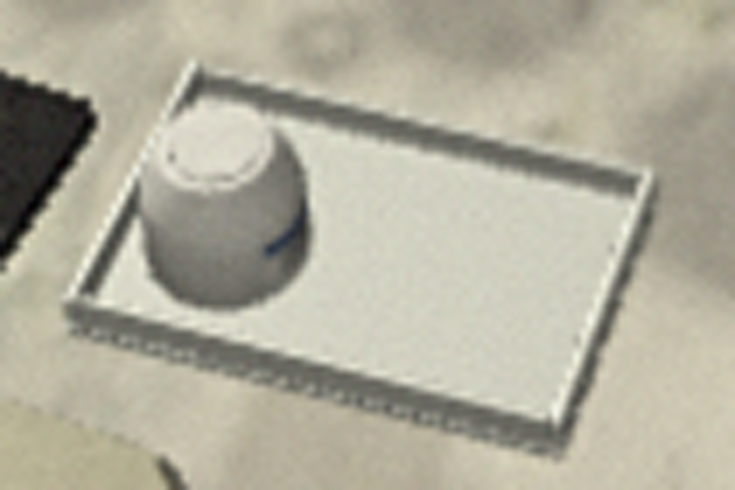

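```bash
python3 - <<'E'
from h import *
import pickle
s=pickle.load(open("side0.pkl","rb"))
P=np.array([atz(s,u/7+170,v/7+255,18) for u,v in((193,63),(657,170),(565,435),(68,305))]);print(P.round(1),P.mean(0))
for a,b in((0,1),(3,2),(0,3),(1,2)): e=P[a]-P[b]; print(np.linalg.norm(e),np.degrees(np.arctan2(e[1],e[0])))
E
```

```text
[[590.2 380.2  18. ]
 [433.6 366.2  18. ]
 [422.6 467.1  18. ]
 [581.  479.3  18. ]] [506.86557727 423.19774227  18.        ]
157.2847902668468 5.112589230946199
158.92706284653318 4.4161681686350125
99.50588714493037 -84.70148429952876
101.4558562100695 -83.7841692946827
```

play_rows:
  targets:
    - {"tx": -0.25, "ty": -0.02, "tz": 0.2, "spin": 0.155, "gripper": -1}
    - {"tx": -0.538, "ty": -0.0284, "tz": 0.5, "spin": 0.155, "gripper": -1}
    - {"tx": -0.538, "ty": -0.0284, "tz": 0.64, "spin": 0.155, "gripper": -1}
    - {"tx": -0.538, "ty": -0.0284, "tz": 0.64, "spin": 0.155, "gripper": -1}
    - {"tx": -0.538, "ty": -0.0284, "tz": 0.64, "spin": 0.155, "gripper": -1}
    - {"tx": -0.538, "ty": -0.0284, "tz": 0.64, "spin": 0.155, "gripper": -1}

```text
clock: 3.5
position: [591.6, 142.3, 181.9]
ee_rot: [0.06, 0.998, 0.001, 0.001]
contact_force: [0.7, -0.6, 1.3]
gripper_width: 85.3
```

```bash
python3 - <<'E'
from h import *
import pickle
d=grab("wrist");save(d,"wrist3.png",s=1.5);pickle.dump(d,open("wrist3.pkl","wb"))
print(read_state()["position"],read_state()["contact_force"]);go([591,141,62],83)
E
```

```text
[591.60721675 142.63966103 182.24086173] [ 0.50663486  0.0603849  -0.09973079]
{'t': array([ 0.0032, -0.0077,  0.4809]), 'h': np.float64(83.12), 'spin': np.float64(0.0026), 'alt': np.float64(-3.997)}
```

View pics/wrist3.png

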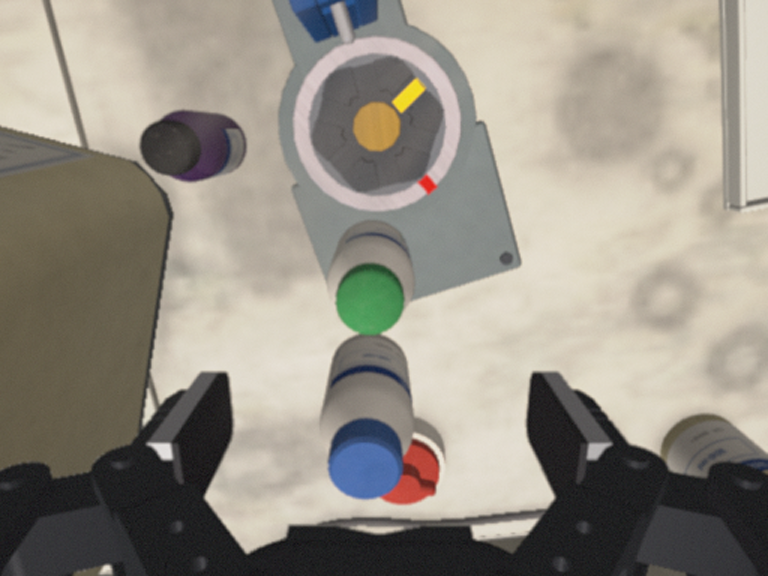

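```bash
python3 - <<'E'
from h import *
import pickle
d=pickle.load(open("wrist3.pkl","rb"))
A=lambda u,v,z:np.round(atz(d,u/1.5,v/1.5,z),1)
print("green",A(370,299,110),"stud",A(377,127,89),"blue",A(365,460,120))
L=np.array([A(293,123,44),A(461,123,44),A(377,36,44),A(377,210,44)]);print("lid",L,L.mean(0))
print("red",A(428,184,44),"yel",A(395,107,84),A(424,84,84),A(424,84,70))
print("hexcorners",[A(u,v,70) for u,v in((311,140),(328,83),(380,55),(443,112),(430,160),(372,192))])
print(A(368,193,70))
save(d,"w3z.png",(180,20,315,145),5)
E
```

```text
green [593.2 138.4 110. ] stud [516.3 151.1  89. ] blue [674.1 125.8 120. ]
lid [[508.2 105.4  44. ]
 [519.4 197.5  44. ]
 [470.1 156.8  44. ]
 [561.7 145.5  44. ]] [514.85 151.3   44.  ]
red [550.4 176.2  44. ] yel [508.3 160.7  84. ] [499.8 175.3  84. ] [498.8 176.6  70. ]
hexcorners [array([518.4, 117.1,  70. ]), array([492.6, 129.7,  70. ]), array([483. , 156.7,  70. ]), array([513. , 184.8,  70. ]), array([535.6, 176.2,  70. ]), array([548.1, 144.6,  70. ])]
[548.4 142.5  70. ]
```

View pics/w3z.png

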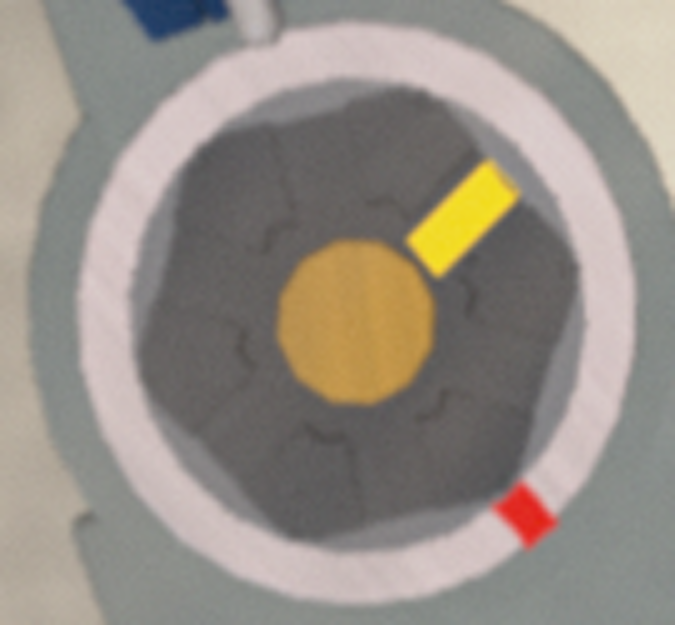

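```bash
python3 - <<'E'
from h import *
import pickle
d=pickle.load(open("wrist3.pkl","rb"))
q=lambda u,v,z:atz(d,u/5+180,v/5+20,z)
c=np.array([515.5,151.2])
for z in(70,):
  for u,v in((210,130),(435,93),(580,265),(518,492),(300,542),(138,350)):
    p=q(u,v,z)[:2]-c; print(np.linalg.norm(p).round(1),np.degrees(np.arctan2(p[1],p[0])).round(1))
for u,v in((424,258),(505,178)):
    p=q(u,v,84)[:2]; print(p,np.degrees(np.arctan2(*(p-c)[::-1])))
p=q(526,515,44)[:2]-c;print("red",p,np.degrees(np.arctan2(p[1],p[0])))
S=[q(u,v,89)[:2] for u,v in((277,323),(434,323),(356,240),(356,406))];print("stud",np.mean(S,0))
S=[q(u,v,44)[:2] for u,v in((78,310),(636,310),(355,22),(355,604))];print("lid",np.mean(S,0))
E
```

```text
34.2 -148.0
33.6 153.1
34.4 96.1
36.0 37.2
34.7 -21.8
33.5 -89.1
[508.63031155 161.69474795] 123.20809480451224
[499.38824832 174.14932485] 125.07107203894218
red [35.18564209 24.89388733] 35.27945618266874
stud [516.35586333 151.00411935]
lid [515.0831741  151.14294299]
```

play_rows:
  targets:
    - {"tx": -0.005, "ty": -0.014, "tz": 0.12, "spin": 0, "gripper": -1}
    - {"tx": -0.005, "ty": -0.014, "tz": 0.25, "spin": 0, "gripper": -1}
    - {"tx": -0.005, "ty": -0.014, "tz": 0.38, "spin": 0, "gripper": -1}
    - {"tx": -0.005, "ty": -0.014, "tz": 0.485, "spin": 0, "gripper": -1}
    - {"tx": -0.005, "ty": -0.014, "tz": 0.485, "spin": 0, "gripper": -1}
    - {"tx": -0.005, "ty": -0.014, "tz": 0.485, "spin": 0, "gripper": -1}

```text
clock: 4.3
position: [593.2, 139.8, 61.0]
ee_rot: [0.06, 0.998, 0.001, 0.002]
contact_force: [1.2, -0.4, 0.4]
gripper_width: 85.5
```

```bash
python3 - <<'E'
from h import *
d=grab("wrist");save(d,"wrist4.png",s=1.5);d=grab("side");save(d,"side4.png",(180,120,350,260),4)
print(read_state()["position"],read_state()["contact_force"])
E
```

```text
[593.17449467 139.81362448  60.84443844] [-0.07601308 -0.1723532   0.21925705]
```

View pics/wrist4.png

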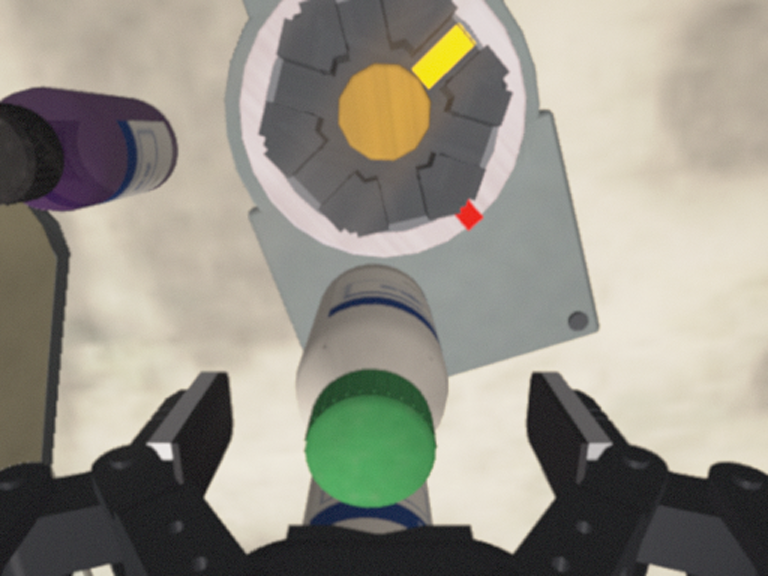

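View pics/side4.png

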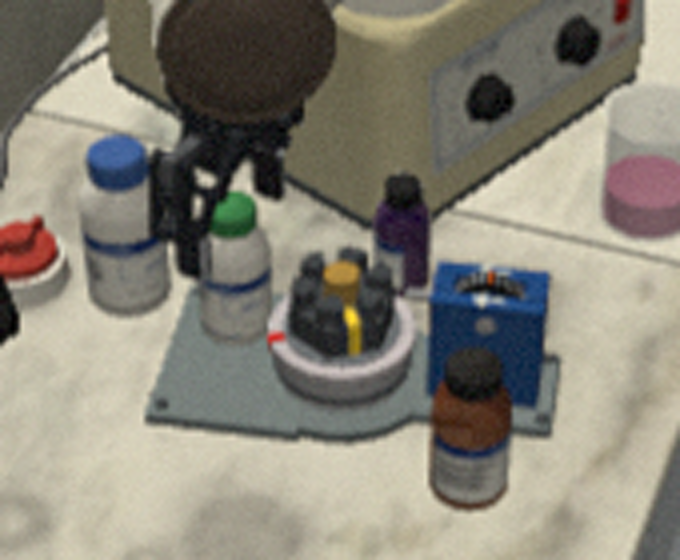

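play_rows:
  targets:
    - {"tx": 0, "ty": -0.006, "tz": 0, "spin": 0, "gripper": 1}
    - {"tx": 0, "ty": -0.006, "tz": 0, "spin": 0, "gripper": 1}
    - {"tx": 0, "ty": -0.006, "tz": 0, "spin": 0, "gripper": 1}
    - {"tx": 0, "ty": -0.006, "tz": 0, "spin": 0, "gripper": 1}
    - {"tx": 0, "ty": -0.006, "tz": 0, "spin": 0, "gripper": 1}
    - {"tx": 0, "ty": -0.006, "tz": 0, "spin": 0, "gripper": 1}
    - {"tx": 0, "ty": -0.006, "tz": 0, "spin": 0, "gripper": 1}
    - {"tx": 0, "ty": -0.006, "tz": 0, "spin": 0, "gripper": 1}

```text
clock: 5.4
position: [592.8, 137.9, 59.7]
ee_rot: [0.06, 0.998, 0.0, 0.001]
contact_force: [0.1, -0.7, 5.5]
gripper_width: 42.8
```

```bash
python3 - <<'E'
from h import *
d=grab("wrist");save(d,"wrist5.png",s=1.5);print(read_state()["contact_force"],read_state()["gripper_width"]);d=grab("side");save(d,"side5.png",(180,120,350,260),4)
E
```

```text
[-0.50077847 -0.13750817  5.69426146] 42.85094720634423
```

View pics/wrist5.png

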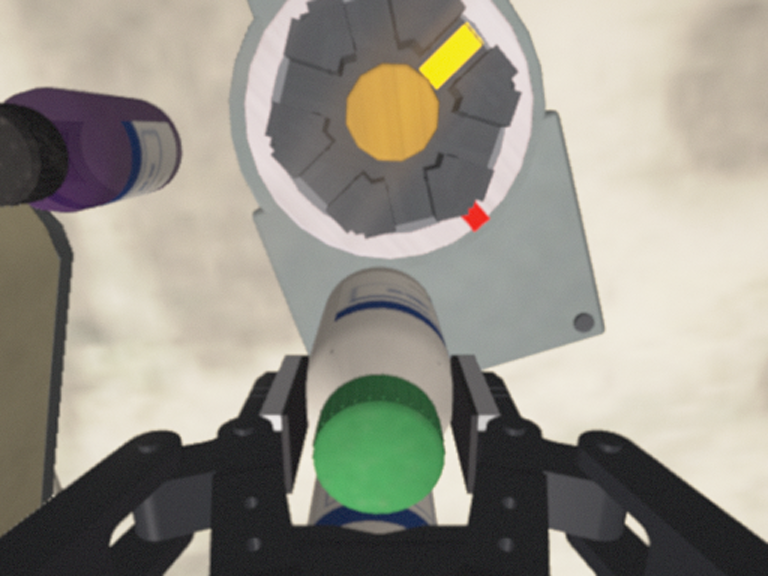

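View pics/side5.png

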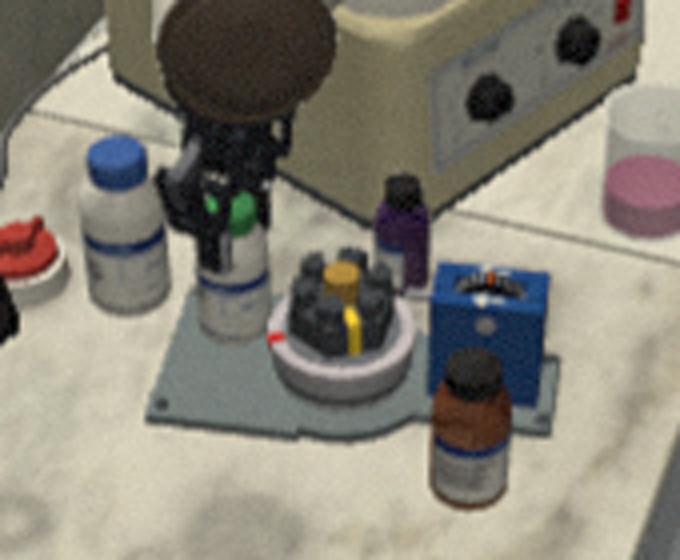

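play_rows:
  targets:
    - {"tx": 0, "ty": 0, "tz": -0.04, "spin": 0, "gripper": 1}
    - {"tx": 0, "ty": 0, "tz": -0.08, "spin": 0, "gripper": 1}
    - {"tx": 0, "ty": 0, "tz": -0.1, "spin": 0, "gripper": 1}
    - {"tx": 0, "ty": 0, "tz": -0.1, "spin": 0, "gripper": 1}

```text
clock: 6.0
position: [591.9, 137.8, 84.0]
ee_rot: [0.06, 0.998, 0.0, 0.0]
contact_force: [-0.1, -0.0, -1.1]
gripper_width: 42.9
```

```bash
python3 - <<'E'
from h import *
d=grab("wrist");save(d,"wrist6.png",s=1.5);print(read_state()["contact_force"],read_state()["gripper_width"]);d=grab("side");save(d,"side6.png",(180,120,350,260),4)
go([592,138,220],83)
E
```

```text
[-0.37904568  0.0126766  -1.60465631] 42.66905813011048
{'t': array([-0.0014,  0.0016, -0.5467]), 'h': np.float64(83.12), 'spin': np.float64(0.0026), 'alt': np.float64(-3.997)}
```

View pics/wrist6.png

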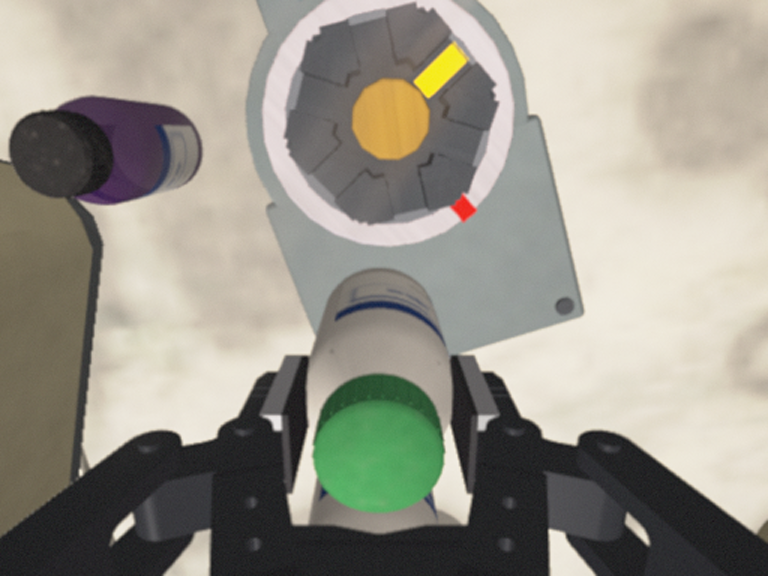

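View pics/side6.png

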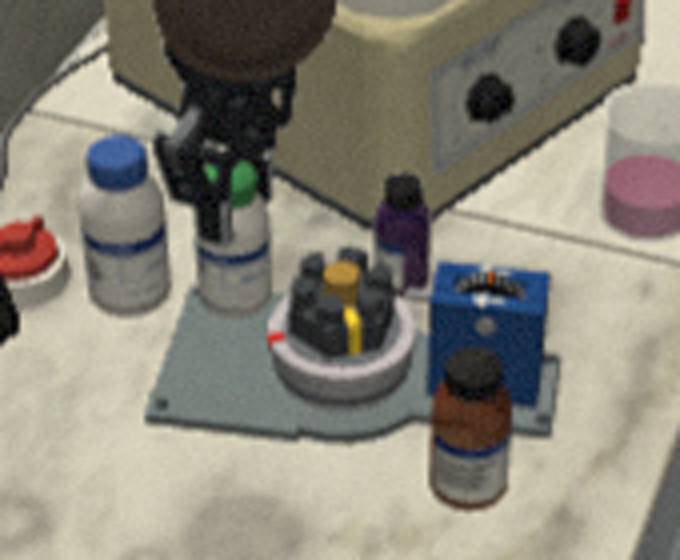

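play_rows:
  targets:
    - {"tx": 0, "ty": 0, "tz": -0.2, "spin": 0, "gripper": 1}
    - {"tx": 0, "ty": 0, "tz": -0.4, "spin": 0, "gripper": 1}
    - {"tx": 0.1, "ty": 0.15, "tz": -0.45, "spin": -0.05, "gripper": 1}
    - {"tx": 0.2, "ty": 0.35, "tz": -0.45, "spin": -0.1, "gripper": 1}
    - {"tx": 0.35, "ty": 0.55, "tz": -0.45, "spin": -0.15, "gripper": 1}
    - {"tx": 0.45, "ty": 0.75, "tz": -0.45, "spin": -0.2, "gripper": 1}
    - {"tx": 0.55, "ty": 0.9, "tz": -0.45, "spin": -0.27, "gripper": 1}
    - {"tx": 0.6, "ty": 0.98, "tz": -0.45, "spin": -0.27, "gripper": 1}
    - {"tx": 0.6, "ty": 0.98, "tz": -0.45, "spin": -0.27, "gripper": 1}

```text
clock: 7.22
position: [471.5, 399.8, 195.4]
ee_rot: [-0.047, 0.999, -0.0, -0.0]
contact_force: [-0.4, 0.0, -1.3]
gripper_width: 42.6
```

```bash
python3 - <<'E'
from h import *
import pickle
d=grab("wrist");save(d,"wrist7.png",s=1.5);pickle.dump(d,open("w7.pkl","wb"));s=read_state();print(s["contact_force"],s["gripper_width"],s["position"])
go([471,419,75],95)
E
```

```text
[ 0.1674983  -0.18538016 -1.65556228] 42.53468201287551 [471.97167871 398.7312929  195.54983701]
{'t': array([-0.004 ,  0.0816,  0.4821]), 'h': np.float64(95.29), 'spin': np.float64(0.0064), 'alt': np.float64(-3.994)}
```

View pics/wrist7.png

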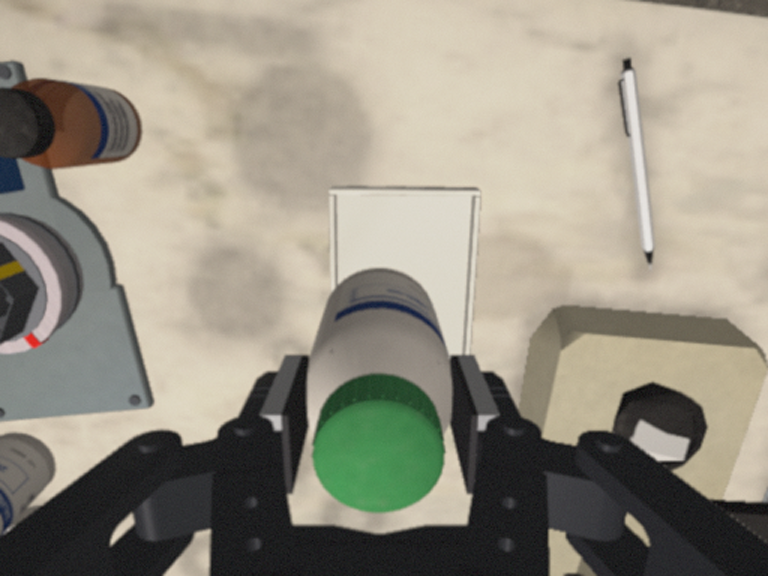

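```bash
python3 - <<'E'
from h import *
import pickle
d=pickle.load(open("w7.pkl","rb"))
a=atz(d,331/1.5,187/1.5,18);b=atz(d,480/1.5,187/1.5,18);m=(a+b)/2;print(a,b,np.linalg.norm(a-b))
e=(a-b)/np.linalg.norm(a-b); n=np.array([-e[1],e[0],0]);print(n,m+80*n,m+44*n)
go(list((m+44*n)[:2])+[75])
E
```

```text
[434.91862196 365.59193701  18.        ] [425.85881747 461.94779226  18.        ] 96.78083951341951
[0.9956088  0.09361155 0.        ] [510.03742351 421.25878871  18.        ] [474.1955068  417.88877288  18.        ]
{'t': array([-0.0163,  0.076 ,  0.4821]), 'h': np.float64(95.29)}
```

play_rows:
  targets:
    - {"tx": -0.006, "ty": 0.079, "tz": 0, "spin": 0, "gripper": 1}
    - {"tx": -0.006, "ty": 0.079, "tz": 0.15, "spin": 0, "gripper": 1}
    - {"tx": -0.006, "ty": 0.079, "tz": 0.3, "spin": 0, "gripper": 1}
    - {"tx": -0.006, "ty": 0.079, "tz": 0.45, "spin": 0, "gripper": 1}
    - {"tx": -0.006, "ty": 0.079, "tz": 0.52, "spin": 0, "gripper": 1}
    - {"tx": -0.006, "ty": 0.079, "tz": 0.545, "spin": 0, "gripper": 1}
    - {"tx": -0.006, "ty": 0.079, "tz": 0.56, "spin": 0, "gripper": 1}
    - {"tx": -0.006, "ty": 0.079, "tz": 0.56, "spin": 0, "gripper": 1}

```text
clock: 8.28
position: [472.4, 419.3, 57.1]
ee_rot: [-0.046, 0.999, 0.001, 0.001]
contact_force: [-0.1, -0.3, -1.0]
gripper_width: 43.1
```

play_rows:
  targets:
    - {"tx": 0, "ty": 0, "tz": 0.006, "spin": 0, "gripper": 1}
    - {"tx": 0, "ty": 0, "tz": 0.01, "spin": 0, "gripper": 1}
    - {"tx": 0, "ty": 0, "tz": 0.01, "spin": 0, "gripper": 1}

```text
clock: 8.65
position: [472.0, 418.9, 53.9]
ee_rot: [-0.046, 0.999, 0.0, 0.0]
contact_force: [-0.3, 0.2, -1.1]
gripper_width: 42.6
```

play_rows:
  targets:
    - {"tx": 0, "ty": 0, "tz": 0.006, "spin": 0, "gripper": 1}
    - {"tx": 0, "ty": 0, "tz": 0.006, "spin": 0, "gripper": 1}

```text
clock: 8.9
position: [472.3, 419.0, 53.8]
ee_rot: [-0.046, 0.999, 0.0, 0.001]
contact_force: [-1.1, -1.1, 6.1]
gripper_width: 42.3
```

play_rows:
  targets:
    - {"tx": 0, "ty": 0, "tz": 0, "spin": 0, "gripper": -0.3}
    - {"tx": 0, "ty": 0, "tz": 0, "spin": 0, "gripper": -0.5}
    - {"tx": 0, "ty": 0, "tz": 0, "spin": 0, "gripper": -0.7}
    - {"tx": 0, "ty": 0, "tz": 0, "spin": 0, "gripper": -1}
    - {"tx": 0, "ty": 0, "tz": 0, "spin": 0, "gripper": -1}
    - {"tx": 0, "ty": 0, "tz": 0, "spin": 0, "gripper": -1}

```text
clock: 9.65
position: [471.9, 418.7, 52.0]
ee_rot: [-0.046, 0.999, -0.0, -0.0]
contact_force: [0.1, -0.8, -0.1]
gripper_width: 85.4
```

play_rows:
  targets:
    - {"tx": 0, "ty": 0, "tz": -0.15, "spin": 0, "gripper": -1}
    - {"tx": 0, "ty": 0, "tz": -0.35, "spin": 0, "gripper": -1}
    - {"tx": 0, "ty": 0, "tz": -0.55, "spin": 0, "gripper": -1}
    - {"tx": 0, "ty": 0, "tz": -0.6, "spin": 0, "gripper": -1}
    - {"tx": 0, "ty": 0, "tz": -0.6, "spin": 0, "gripper": -1}

```text
clock: 10.28
position: [471.9, 418.9, 202.8]
ee_rot: [-0.046, 0.999, 0.001, 0.0]
contact_force: [0.4, -0.0, -0.3]
gripper_width: 85.6
```

```bash
python3 - <<'E'
from h import *
import pickle
d=grab("wrist");save(d,"wrist8.png",s=1.5);pickle.dump(d,open("w8.pkl","wb"));d=grab("side");save(d,"side8.png",(150,220,290,330),5);s=read_state();print(s["contact_force"],s["gripper_width"],s["position"],s["joints"])
go([500,151,200],124.5)
E
```

```text
[ 0.89222818 -0.25426315 -0.67771417] 85.33231519360668 [471.13718507 417.99714609 200.23320893] [ 9.81831710e-01  4.06881514e-01 -3.61830501e-03 -8.38766690e-04
 -1.16342943e+00 -2.46052642e+00]
{'t': array([-0.0171, -1.0741,  0.003 ]), 'h': np.float64(95.26), 'spin': np.float64(-0.6498), 'alt': np.float64(3.35)}
```

View pics/wrist8.png

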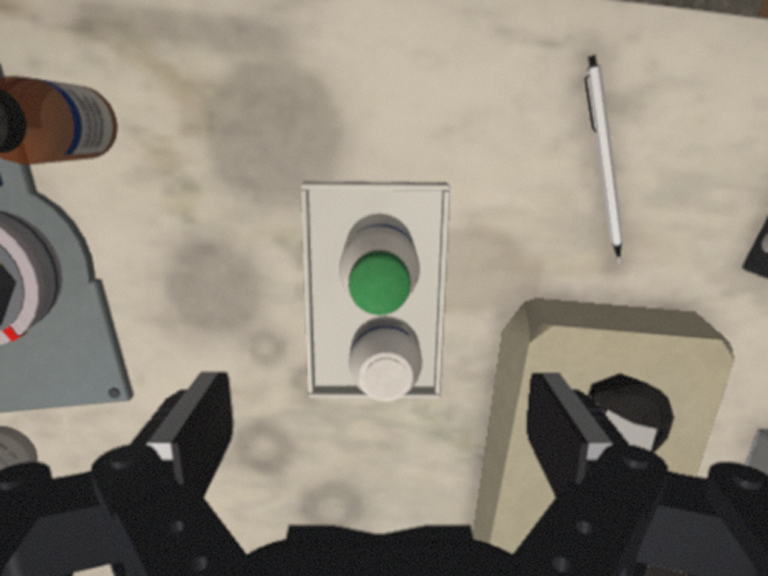

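View pics/side8.png

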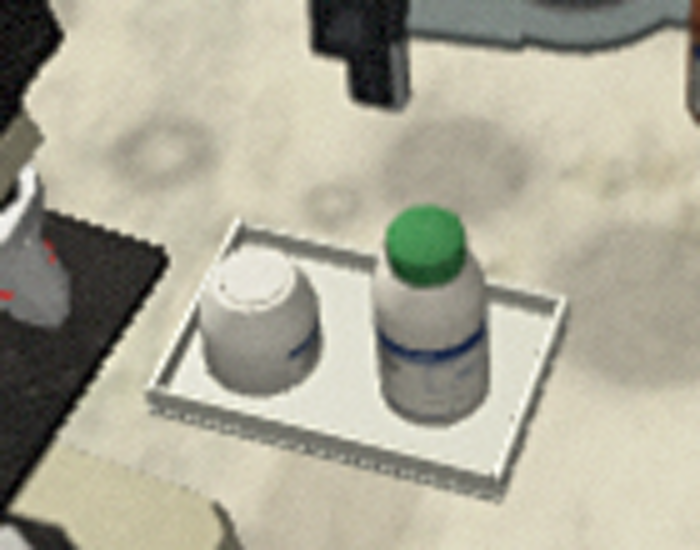

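play_rows:
  targets:
    - {"tx": -0.02, "ty": -0.2, "tz": 0, "spin": -0.12, "gripper": -1}
    - {"tx": -0.05, "ty": -0.45, "tz": 0, "spin": -0.3, "gripper": -1}
    - {"tx": -0.06, "ty": -0.7, "tz": 0, "spin": -0.5, "gripper": -1}
    - {"tx": -0.07, "ty": -0.95, "tz": 0, "spin": -0.65, "gripper": -1}
    - {"tx": -0.07, "ty": -1.0, "tz": 0, "spin": -0.65, "gripper": -1}
    - {"tx": -0.07, "ty": -1.0, "tz": 0, "spin": -0.65, "gripper": -1}

```text
clock: 11.12
position: [512.0, 170.5, 200.8]
ee_rot: [-0.296, 0.955, -0.0, -0.001]
contact_force: [-0.1, -0.2, -0.5]
gripper_width: 85.6
```

```bash
python3 - <<'E'
from h import *
s=read_state();print(s["position"],s["joints"])
go([515.7,151.1,150],124.5)
E
```

```text
[511.98364389 170.45484848 200.83122986] [ 6.21902513e-01  2.55013877e-01 -2.27358898e-01 -2.47202891e-04
 -1.09075435e+00 -1.59211815e+00]
{'t': array([ 0.031 , -0.0723,  0.2034]), 'h': np.float64(124.4), 'spin': np.float64(-0.0021), 'alt': np.float64(3.998)}
```

play_rows:
  targets:
    - {"tx": 0.031, "ty": -0.072, "tz": 0.1, "spin": 0, "gripper": -1}
    - {"tx": 0.031, "ty": -0.072, "tz": 0.2, "spin": 0, "gripper": -1}
    - {"tx": 0.031, "ty": -0.072, "tz": 0.2, "spin": 0, "gripper": -1}

```text
clock: 11.5
position: [514.7, 152.6, 149.6]
ee_rot: [-0.297, 0.955, -0.001, -0.003]
contact_force: [-0.0, 0.8, 0.6]
gripper_width: 85.3
```

```bash
python3 - <<'E'
from h import *
import pickle
d=grab("wrist");save(d,"wrist9.png",s=1.5);pickle.dump(d,open("w9.pkl","wb"))
s=read_state();print(s["position"])
go([515.7,151.1,62],124.5)
print(proj(d,[515.7,151.1,89]),[np.array(proj(d,[515.7+40*np.cos(a),151.1+40*np.sin(a),70]))*1.5 for a in np.radians([124.5,-55.5])])
E
```

```text
[515.87446512 153.14640279 151.20001213]
{'t': array([ 0.0044, -0.0063,  0.3568]), 'h': np.float64(124.63), 'spin': np.float64(0.0028), 'alt': np.float64(-3.997)}
(np.float64(249.5997216543609), np.float64(201.8935624775609)) [array([456.98010894, 290.44070481]), array([292.35365396, 290.3096297 ])]
```

View pics/wrist9.png

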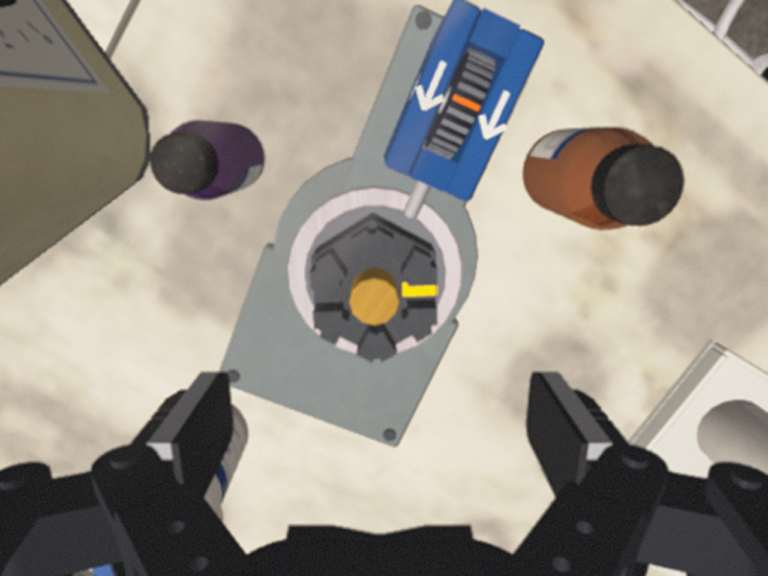

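play_rows:
  targets:
    - {"tx": 0.004, "ty": -0.006, "tz": 0.1, "spin": 0, "gripper": -1}
    - {"tx": 0.004, "ty": -0.006, "tz": 0.22, "spin": 0, "gripper": -1}
    - {"tx": 0.004, "ty": -0.006, "tz": 0.32, "spin": 0, "gripper": -1}
    - {"tx": 0.004, "ty": -0.006, "tz": 0.35, "spin": 0, "gripper": -1}
    - {"tx": 0.004, "ty": -0.006, "tz": 0.35, "spin": 0, "gripper": -1}

```text
clock: 12.18
position: [516.8, 151.2, 65.2]
ee_rot: [-0.297, 0.955, -0.0, 0.001]
contact_force: [-0.6, 0.1, -0.9]
gripper_width: 85.2
```

```bash
python3 - <<'E'
from h import *
import pickle
d=grab("wrist");save(d,"wrist10.png",s=1.5)
d=grab("side");save(d,"side10.png",(200,120,340,260),4)
s=read_state();print(s["position"],s["contact_force"])
go([515.7,151.1,62],124.5)
E
```

```text
[517.1542203  151.15919749  65.89298906] [-0.57801042  0.54077176 -0.25134903]
{'t': array([0.005 , 0.0031, 0.0156]), 'h': np.float64(124.57), 'spin': np.float64(0.0015), 'alt': np.float64(-3.998)}
```

View pics/wrist10.png

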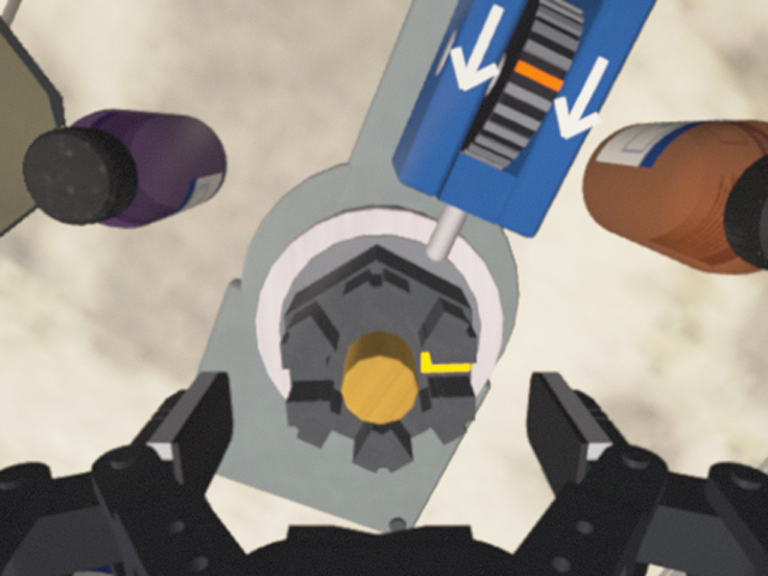

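View pics/side10.png

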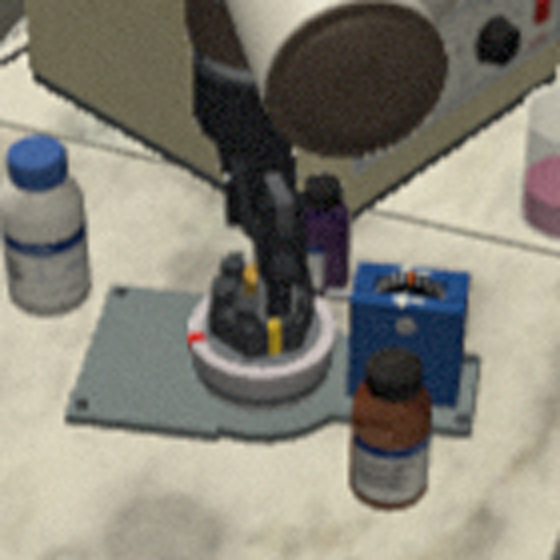

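play_rows:
  targets:
    - {"tx": 0.005, "ty": 0.001, "tz": 0.018, "spin": 0, "gripper": -1}
    - {"tx": 0.005, "ty": 0.001, "tz": 0.018, "spin": 0, "gripper": -0.5}
    - {"tx": 0.005, "ty": 0.001, "tz": 0.018, "spin": 0, "gripper": 0}
    - {"tx": 0.005, "ty": 0.001, "tz": 0.018, "spin": 0, "gripper": 1}
    - {"tx": 0.005, "ty": 0.001, "tz": 0.018, "spin": 0, "gripper": 1}
    - {"tx": 0.005, "ty": 0.001, "tz": 0.018, "spin": 0, "gripper": 1}
    - {"tx": 0.005, "ty": 0.001, "tz": 0.018, "spin": 0, "gripper": 1}

```text
clock: 13.15
position: [515.1, 149.9, 61.2]
ee_rot: [-0.297, 0.955, -0.0, 0.0]
contact_force: [-1.9, 0.6, 5.7]
gripper_width: 54.9
```

```bash
python3 - <<'E'
from h import *
d=grab("wrist");save(d,"wrist11.png",s=1.5)
s=read_state();print(s["position"],s["contact_force"],s["wrist_torque"],s["gripper_width"])
go([515.7,151.1,62],124.5)
E
```

```text
[515.02040689 149.86800295  61.21204137] [-2.97520952  0.50892684  4.92461713] [0.06542829 0.83786026 0.13280201] 54.99428002514707
{'t': array([-0.005 ,  0.0025, -0.0032]), 'h': np.float64(124.58), 'spin': np.float64(0.0017), 'alt': np.float64(-3.998)}
```

View pics/wrist11.png

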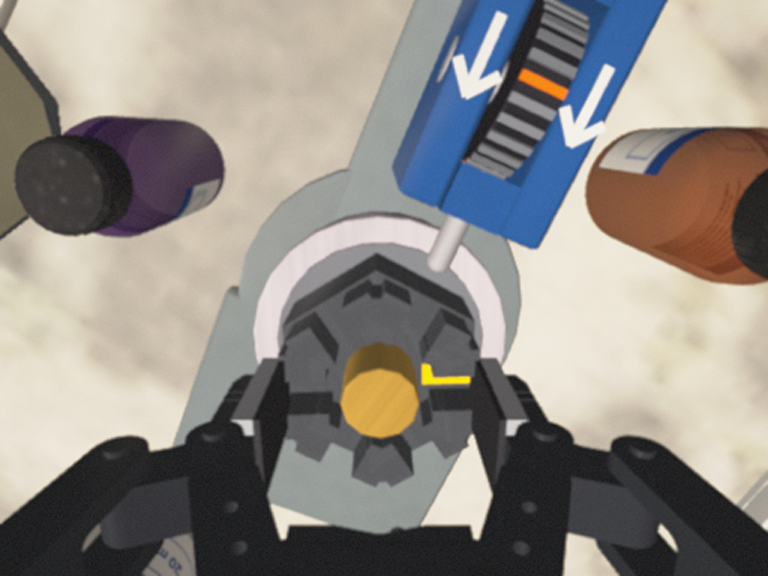

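play_rows:
  targets:
    - {"tx": 0, "ty": 0, "tz": 0, "spin": 0.1, "gripper": 1}
    - {"tx": 0, "ty": 0, "tz": 0, "spin": 0.2, "gripper": 1}
    - {"tx": 0, "ty": 0, "tz": 0, "spin": 0.3, "gripper": 1}
    - {"tx": 0, "ty": 0, "tz": 0, "spin": 0.4, "gripper": 1}
    - {"tx": 0, "ty": 0, "tz": 0, "spin": 0.5, "gripper": 1}
    - {"tx": 0, "ty": 0, "tz": 0, "spin": 0.5, "gripper": 1}

```text
clock: 13.95
position: [514.9, 150.1, 61.2]
ee_rot: [-0.105, 0.995, 0.0, 0.0]
contact_force: [-2.6, 1.3, 6.8]
gripper_width: 54.6
```

```bash
python3 - <<'E'
from h import *
d=grab("wrist");save(d,"wrist12.png",s=1.5)
s=read_state();print(s["position"],s["contact_force"],s["wrist_torque"],s["gripper_width"])
go([515.7,151.1,62],64.5)
E
```

```text
[514.90367527 150.08457713  61.18977388] [-3.31406123  1.36464879  6.24236839] [ 0.29152478  0.93330705 -0.11622779] 55.5671277010822
{'t': array([-0.004 ,  0.0033, -0.0032]), 'h': np.float64(102.01), 'spin': np.float64(0.8336), 'alt': np.float64(-3.166)}
```

View pics/wrist12.png

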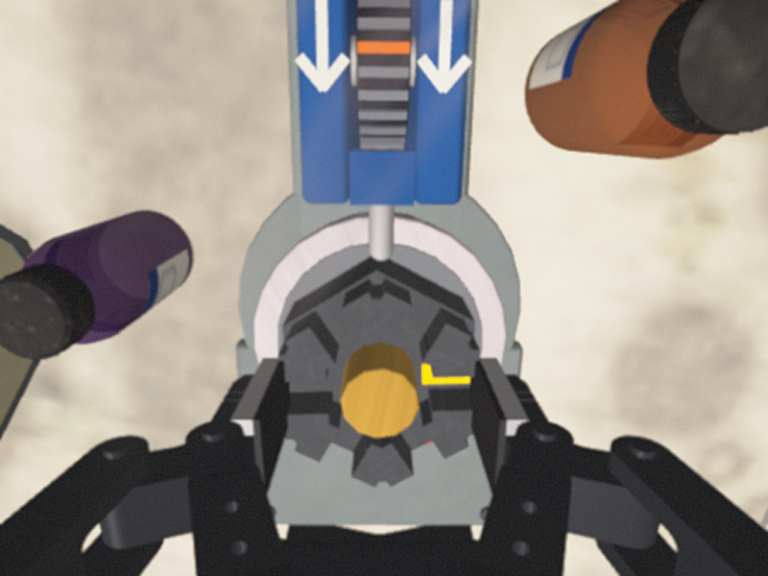

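play_rows:
  targets:
    - {"tx": 0, "ty": 0, "tz": 0, "spin": 0.1, "gripper": 1}
    - {"tx": 0, "ty": 0, "tz": 0, "spin": 0.2, "gripper": 1}
    - {"tx": 0, "ty": 0, "tz": 0, "spin": 0.3, "gripper": 1}
    - {"tx": 0, "ty": 0, "tz": 0, "spin": 0.4, "gripper": 1}
    - {"tx": 0, "ty": 0, "tz": 0, "spin": 0.5, "gripper": 1}
    - {"tx": 0, "ty": 0, "tz": 0, "spin": 0.6, "gripper": 1}
    - {"tx": 0, "ty": 0, "tz": 0, "spin": 0.7, "gripper": 1}
    - {"tx": 0, "ty": 0, "tz": 0, "spin": 0.8, "gripper": 1}
    - {"tx": 0, "ty": 0, "tz": 0, "spin": 0.834, "gripper": 1}
    - {"tx": 0, "ty": 0, "tz": 0, "spin": 0.834, "gripper": 1}
    - {"tx": 0, "ty": 0, "tz": 0, "spin": 0.834, "gripper": 1}

```text
clock: 15.38
position: [515.0, 150.5, 61.2]
ee_rot: [0.22, 0.975, 0.0, 0.0]
contact_force: [-4.8, 2.2, 5.9]
gripper_width: 54.9
```

play_rows:
  targets:
    - {"tx": 0, "ty": 0, "tz": 0, "spin": 0, "gripper": -1}
    - {"tx": 0, "ty": 0, "tz": 0, "spin": 0, "gripper": -1}
    - {"tx": 0, "ty": 0, "tz": 0, "spin": 0, "gripper": -1}
    - {"tx": 0, "ty": 0, "tz": 0, "spin": 0, "gripper": -1}
    - {"tx": 0, "ty": 0, "tz": -0.16, "spin": 0, "gripper": -1}
    - {"tx": 0, "ty": 0, "tz": -0.32, "spin": 0, "gripper": -1}
    - {"tx": 0, "ty": 0, "tz": -0.36, "spin": 0, "gripper": -1}
    - {"tx": 0, "ty": 0, "tz": -0.36, "spin": 0, "gripper": -1}

```text
clock: 16.38
position: [515.0, 149.9, 150.4]
ee_rot: [0.221, 0.975, 0.001, 0.0]
contact_force: [-0.1, 0.2, -0.2]
gripper_width: 85.1
```

```bash
python3 - <<'E'
from h import *
import pickle
d=grab("wrist");save(d,"wrist13.png",s=1.5);pickle.dump(d,open("w13.pkl","wb"))
s=read_state();print(s["position"],s["contact_force"],s["joints"])
go([515.7,151.1,150],124.5)
E
```

```text
[514.35668958 149.56174165 149.28079506] [-0.75389787  0.6626577  -0.98768057] [ 5.85575182e-01  2.97124840e-01 -3.10112860e-01 -6.64965092e-04
 -9.64841426e-01 -2.60160860e+00]
{'t': array([-0.0022,  0.0079, -0.0029]), 'h': np.float64(64.47), 'spin': np.float64(-1.334), 'alt': np.float64(2.666)}
```

View pics/wrist13.png

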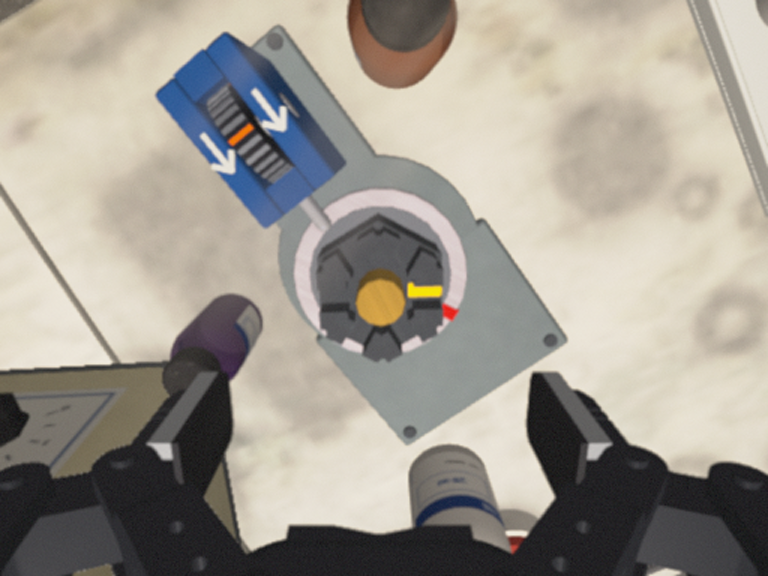

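play_rows:
  targets:
    - {"tx": -0.002, "ty": 0.004, "tz": 0, "spin": -0.25, "gripper": -1}
    - {"tx": -0.002, "ty": 0.004, "tz": 0, "spin": -0.45, "gripper": -1}
    - {"tx": -0.002, "ty": 0.004, "tz": 0, "spin": -0.65, "gripper": -1}
    - {"tx": -0.002, "ty": 0.004, "tz": 0, "spin": -0.85, "gripper": -1}
    - {"tx": -0.002, "ty": 0.004, "tz": 0, "spin": -1.0, "gripper": -1}
    - {"tx": -0.002, "ty": 0.004, "tz": 0, "spin": -1.0, "gripper": -1}

```text
clock: 17.18
position: [515.0, 150.1, 148.3]
ee_rot: [-0.168, 0.986, -0.001, -0.002]
contact_force: [-0.0, -0.2, -0.1]
gripper_width: 85.4
```

```bash
python3 - <<'E'
from h import *
s=read_state();print(s["position"])
go([515.3,151,61.2],124.5)
E
```

```text
[515.03078144 150.06668276 148.34821021]
{'t': array([-0.0034,  0.0033,  0.3486]), 'h': np.float64(109.4), 'spin': np.float64(-0.3355), 'alt': np.float64(3.664)}
```

play_rows:
  targets:
    - {"tx": -0.003, "ty": 0.003, "tz": 0, "spin": -0.2, "gripper": -1}
    - {"tx": -0.003, "ty": 0.003, "tz": 0.05, "spin": -0.335, "gripper": -1}
    - {"tx": -0.003, "ty": 0.003, "tz": 0.1, "spin": -0.335, "gripper": -1}
    - {"tx": -0.003, "ty": 0.003, "tz": 0.22, "spin": -0.335, "gripper": -1}
    - {"tx": -0.003, "ty": 0.003, "tz": 0.32, "spin": -0.335, "gripper": -1}
    - {"tx": -0.003, "ty": 0.003, "tz": 0.35, "spin": -0.335, "gripper": -1}
    - {"tx": -0.003, "ty": 0.003, "tz": 0.35, "spin": -0.335, "gripper": -1}

```text
clock: 18.05
position: [516.2, 151.3, 62.1]
ee_rot: [-0.297, 0.955, -0.0, -0.001]
contact_force: [-0.4, 0.1, 0.7]
gripper_width: 85.4
```

```bash
python3 - <<'E'
from h import *
d=grab("wrist");save(d,"wrist14.png",s=1.5)
s=read_state();print(s["position"],s["contact_force"])
go([515.3,151,61.2],124.5)
E
```

```text
[516.75456152 151.62282685  62.89854555] [1.51987063 0.14905085 0.51753633]
{'t': array([0.0062, 0.0012, 0.0068]), 'h': np.float64(124.53), 'spin': np.float64(0.0008), 'alt': np.float64(-3.999)}
```

View pics/wrist14.png

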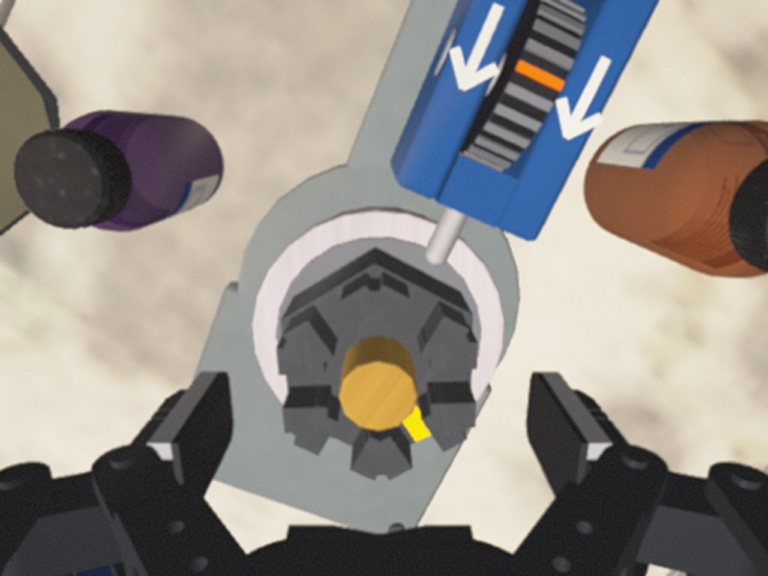

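play_rows:
  targets:
    - {"tx": 0.004, "ty": 0.001, "tz": 0.004, "spin": 0, "gripper": -0.5}
    - {"tx": 0.004, "ty": 0.001, "tz": 0.004, "spin": 0, "gripper": 0}
    - {"tx": 0.004, "ty": 0.001, "tz": 0.004, "spin": 0, "gripper": 1}
    - {"tx": 0.004, "ty": 0.001, "tz": 0.004, "spin": 0, "gripper": 1}
    - {"tx": 0.004, "ty": 0.001, "tz": 0.004, "spin": 0, "gripper": 1}
    - {"tx": 0.004, "ty": 0.001, "tz": 0.004, "spin": 0, "gripper": 1}
    - {"tx": 0.004, "ty": 0.001, "tz": 0.004, "spin": 0, "gripper": 1}

```text
clock: 18.98
position: [516.1, 150.8, 63.5]
ee_rot: [-0.298, 0.955, -0.0, 0.001]
contact_force: [-1.7, -2.6, 6.2]
gripper_width: 53.8
```

play_rows:
  targets:
    - {"tx": 0, "ty": 0, "tz": 0, "spin": 0.1, "gripper": 1}
    - {"tx": 0, "ty": 0, "tz": 0, "spin": 0.2, "gripper": 1}
    - {"tx": 0, "ty": 0, "tz": 0, "spin": 0.3, "gripper": 1}
    - {"tx": 0, "ty": 0, "tz": 0, "spin": 0.4, "gripper": 1}
    - {"tx": 0, "ty": 0, "tz": 0, "spin": 0.5, "gripper": 1}
    - {"tx": 0, "ty": 0, "tz": 0, "spin": 0.6, "gripper": 1}
    - {"tx": 0, "ty": 0, "tz": 0, "spin": 0.7, "gripper": 1}
    - {"tx": 0, "ty": 0, "tz": 0, "spin": 0.8, "gripper": 1}
    - {"tx": 0, "ty": 0, "tz": 0, "spin": 0.9, "gripper": 1}
    - {"tx": 0, "ty": 0, "tz": 0, "spin": 0.95, "gripper": 1}
    - {"tx": 0, "ty": 0, "tz": 0, "spin": 0.95, "gripper": 1}

```text
clock: 20.35
position: [516.2, 150.3, 63.4]
ee_rot: [0.071, 0.998, -0.001, 0.001]
contact_force: [0.3, -4.7, 6.5]
gripper_width: 53.8
```

```bash
python3 - <<'E'
from h import *
d=grab("wrist");save(d,"wrist15.png",s=1.5)
s=read_state();print(s["position"],s["contact_force"],s["gripper_width"])
go([515.3,151,61.2],71.2)
E
```

```text
[516.20766005 150.33989603  63.4564066 ] [ 0.04438546 -3.72497977  6.45209926] 53.92406359836204
{'t': array([0.004 , 0.0021, 0.009 ]), 'h': np.float64(81.91), 'spin': np.float64(0.2381), 'alt': np.float64(-3.762)}
```

View pics/wrist15.png

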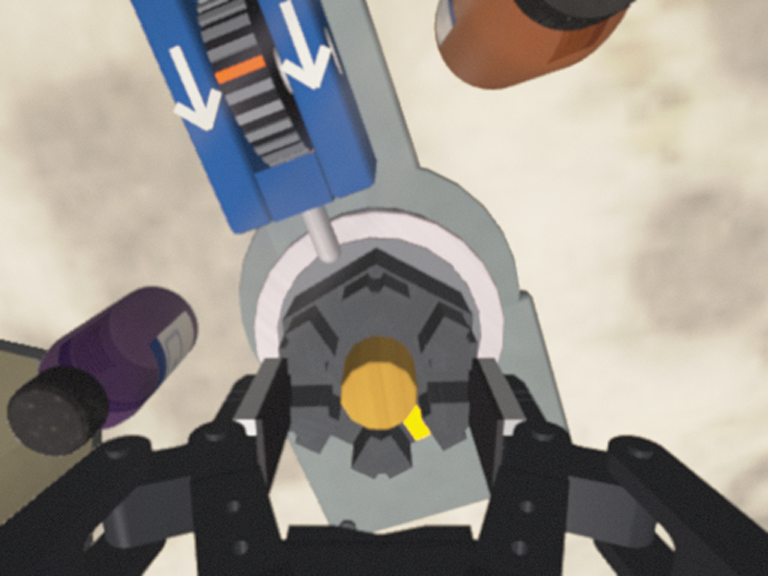

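play_rows:
  targets:
    - {"tx": 0, "ty": 0, "tz": 0, "spin": 0.08, "gripper": 1}
    - {"tx": 0, "ty": 0, "tz": 0, "spin": 0.16, "gripper": 1}
    - {"tx": 0, "ty": 0, "tz": 0, "spin": 0.238, "gripper": 1}
    - {"tx": 0, "ty": 0, "tz": 0, "spin": 0.238, "gripper": 1}
    - {"tx": 0, "ty": 0, "tz": 0, "spin": 0.238, "gripper": 1}

```text
clock: 21.02
position: [516.2, 150.2, 63.4]
ee_rot: [0.163, 0.987, -0.0, 0.001]
contact_force: [-0.1, -4.6, 5.7]
gripper_width: 53.7
```

play_rows:
  targets:
    - {"tx": 0, "ty": 0, "tz": 0, "spin": 0, "gripper": -1}
    - {"tx": 0, "ty": 0, "tz": 0, "spin": 0, "gripper": -1}
    - {"tx": 0, "ty": 0, "tz": 0, "spin": 0, "gripper": -1}
    - {"tx": 0, "ty": 0, "tz": 0, "spin": 0, "gripper": -1}
    - {"tx": 0, "ty": 0, "tz": -0.16, "spin": 0, "gripper": -1}
    - {"tx": 0, "ty": 0, "tz": -0.32, "spin": 0, "gripper": -1}
    - {"tx": 0, "ty": 0, "tz": -0.5, "spin": -0.2, "gripper": -1}
    - {"tx": 0, "ty": 0, "tz": -0.55, "spin": -0.4, "gripper": -1}
    - {"tx": 0, "ty": 0, "tz": -0.55, "spin": -0.66, "gripper": -1}
    - {"tx": 0, "ty": 0, "tz": -0.55, "spin": -0.66, "gripper": -1}

```text
clock: 22.28
position: [515.2, 151.2, 199.1]
ee_rot: [-0.094, 0.996, 0.0, 0.0]
contact_force: [-0.4, -0.1, -0.5]
gripper_width: 85.4
```

```bash
python3 - <<'E'
from h import *
import pickle
d=grab("wrist");save(d,"wrist16.png",s=1.5);pickle.dump(d,open("w16.pkl","wb"))
save(d,"w16z.png",(185,50,325,235),4)
s=read_state();print(s["position"],s["contact_force"],s["joints"])
go([425.5,133.3,150],101.2)
E
```

```text
[515.1490045  151.11734344 198.85464216] [ 0.17123331  0.88330174 -0.16256146] [ 5.87484863e-01  2.51076104e-01 -2.38112462e-01 -1.79768263e-04
 -1.08201133e+00 -1.97126421e+00]
{'t': array([ 0.3655, -0.0034,  0.1956]), 'h': np.float64(100.71), 'spin': np.float64(-0.0109), 'alt': np.float64(3.989)}
```

View pics/wrist16.png

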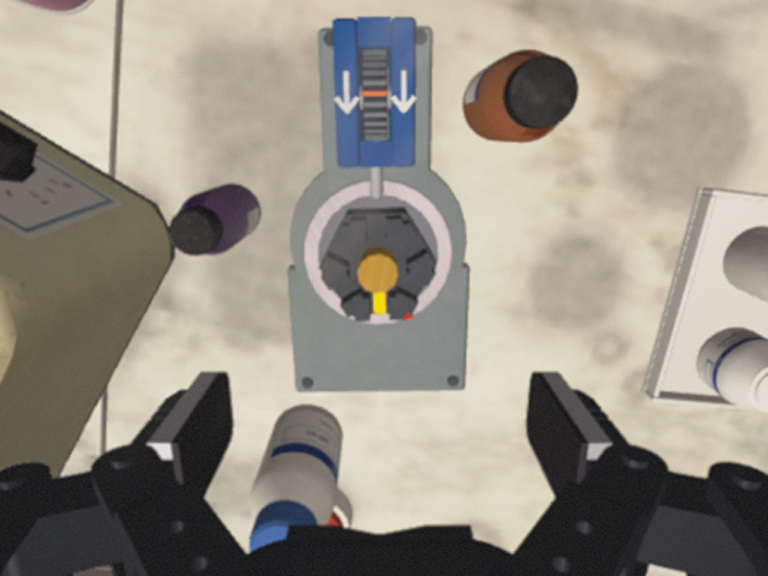

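View pics/w16z.png

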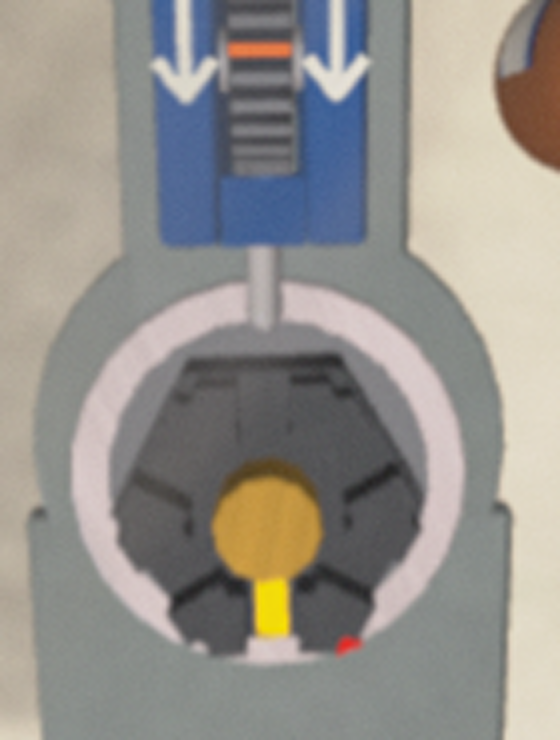

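```bash
python3 - <<'E'
from h import *
import pickle
d=pickle.load(open("w16.pkl","rb"))
A=lambda u,v,z:atz(d,u/1.5,v/1.5,z)[:2]
B=lambda u,v,z:atz(d,u/4+185,v/4+50,z)[:2]
an=lambda v:np.degrees(np.arctan2(v[1],v[0])).round(2)
t=[A(320,30,10),A(431,29,10)];b=[A(297,390,10),A(465,388,10)]
print("foot mid axis",an(sum(b)/2-sum(t)/2),"ends+90",an(t[1]-t[0])-90,an(b[1]-b[0])-90)
# housing
h=[A(334,18,91),A(414,18,91),A(414,166,91),A(337,166,91)]
print("house",an((h[2]+h[3]-h[0]-h[1])/2),sum(h)/4,an(h[1]-h[0])-90,an(h[2]-h[3])-90)
print("yellow",an(B(272,635,84)-B(272,580,84)),"from axis",an(B(272,635,84)-np.array([515.6,151.1])))
print("flat",an(B(342,357,70)-B(190,357,70))-90,"stud",np.mean([B(u,v,89) for u,v in((211,525),(322,525),(266,472),(266,580))],0))
print("bolt tip",B(264,328,77),B(265,250,77))
print("wheel",[A(u,v,98) for u,v in((375,94),)])
E
```

```text
foot mid axis 11.57 ends+90 11.200000000000003 11.430000000000007
house 11.21 [425.88806996 132.66950466] 10.730000000000004 10.709999999999994
yellow 10.74 from axis 12.93
flat 10.709999999999994 stud [514.72860881 150.68546012]
bolt tip [476.9368764  143.07938791] [461.58613741 140.39831029]
wheel [array([426.06796847, 132.85579124])]
```

```bash
python3 - <<'E'
from h import *
go([415.5,131.2,125],101.2)
E
```

```text
{'t': array([ 0.4063, -0.0042,  0.2956]), 'h': np.float64(100.71), 'spin': np.float64(-0.0109), 'alt': np.float64(3.989)}
```

play_rows:
  targets:
    - {"tx": 0.15, "ty": -0.004, "tz": 0, "spin": -0.011, "gripper": 1}
    - {"tx": 0.3, "ty": -0.004, "tz": 0, "spin": -0.011, "gripper": 1}
    - {"tx": 0.406, "ty": -0.004, "tz": 0, "spin": -0.011, "gripper": 1}
    - {"tx": 0.406, "ty": -0.004, "tz": 0, "spin": -0.011, "gripper": 1}
    - {"tx": 0.406, "ty": -0.004, "tz": 0.1, "spin": -0.011, "gripper": 1}
    - {"tx": 0.406, "ty": -0.004, "tz": 0.2, "spin": -0.011, "gripper": 1}
    - {"tx": 0.406, "ty": -0.004, "tz": 0.28, "spin": -0.011, "gripper": 1}
    - {"tx": 0.406, "ty": -0.004, "tz": 0.28, "spin": -0.011, "gripper": 1}
    - {"tx": 0.406, "ty": -0.004, "tz": 0.28, "spin": -0.011, "gripper": 1}

```text
clock: 23.45
position: [416.8, 131.5, 129.6]
ee_rot: [-0.098, 0.995, 0.0, 0.001]
contact_force: [-0.1, 0.6, -0.3]
gripper_width: -0.1
```

```bash
python3 - <<'E'
from h import *
d=grab("wrist");save(d,"wrist17.png",s=1.5)
d=grab("side");save(d,"side17.png",(240,120,350,230),5)
s=read_state();print(s["position"],s["contact_force"],s["gripper_width"])
go([415.5,131.2,112],101.2)
E
```

```text
[416.7223145  131.60151038 129.94158266] [ 0.13524033 -0.21033016  0.50928441] -0.015940604422762225
{'t': array([ 0.0052, -0.0007,  0.0718]), 'h': np.float64(101.29), 'spin': np.float64(0.002), 'alt': np.float64(-3.998)}
```

View pics/wrist17.png

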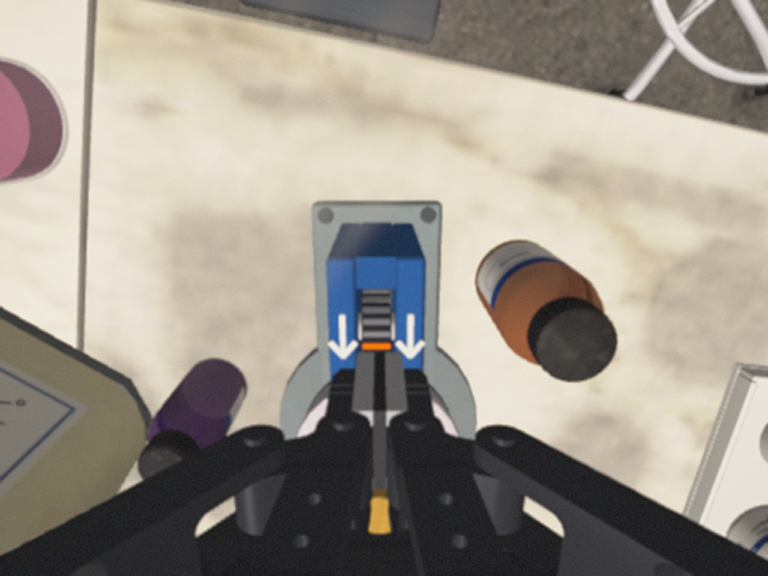

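View pics/side17.png

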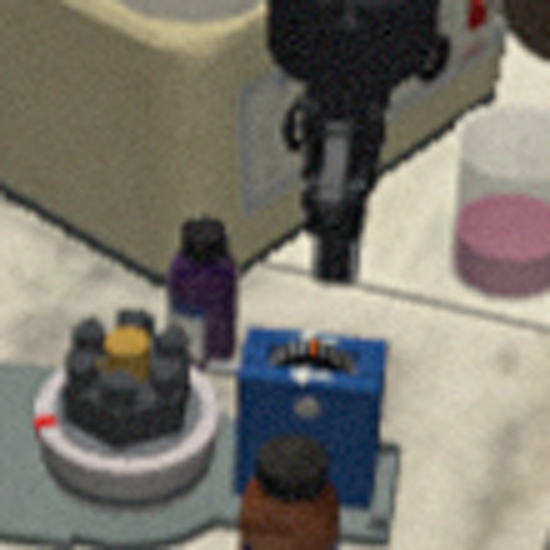

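play_rows:
  targets:
    - {"tx": 0.004, "ty": -0.001, "tz": 0.03, "spin": 0, "gripper": 1}
    - {"tx": 0.004, "ty": -0.001, "tz": 0.06, "spin": 0, "gripper": 1}
    - {"tx": 0.004, "ty": -0.001, "tz": 0.06, "spin": 0, "gripper": 1}

```text
clock: 23.92
position: [414.4, 130.3, 113.4]
ee_rot: [-0.098, 0.995, -0.0, -0.001]
contact_force: [-0.4, 0.2, -0.2]
gripper_width: -0.0
```

play_rows:
  targets:
    - {"tx": 0, "ty": 0, "tz": 0.006, "spin": 0, "gripper": 1}
    - {"tx": 0, "ty": 0, "tz": 0.01, "spin": 0, "gripper": 1}
    - {"tx": 0, "ty": 0, "tz": 0.01, "spin": 0, "gripper": 1}

```text
clock: 24.3
position: [414.9, 130.7, 111.6]
ee_rot: [-0.099, 0.995, 0.0, 0.0]
contact_force: [0.3, 0.1, -0.1]
gripper_width: -0.1
```

play_rows:
  targets:
    - {"tx": 0, "ty": 0, "tz": 0.004, "spin": 0, "gripper": 1}
    - {"tx": 0, "ty": 0, "tz": 0.004, "spin": 0, "gripper": 1}

```text
clock: 24.55
position: [414.9, 130.6, 110.5]
ee_rot: [-0.098, 0.995, 0.0, -0.0]
contact_force: [-0.1, 0.8, 0.2]
gripper_width: -0.2
```

```bash
python3 - <<'E'
from h import *
s=read_state();print(s["position"],s["contact_force"])
d=grab("side");save(d,"side18.png",(240,120,350,230),5)
s=read_state();print(s["position"],s["contact_force"])
E
```

```text
[414.90983851 130.64961708 110.54174001] [-0.08841483  0.84874204  0.17597362]
[414.91984356 130.65190481 110.56576204] [ 0.58442058 -0.55145448  0.3525988 ]
```

View pics/side18.png

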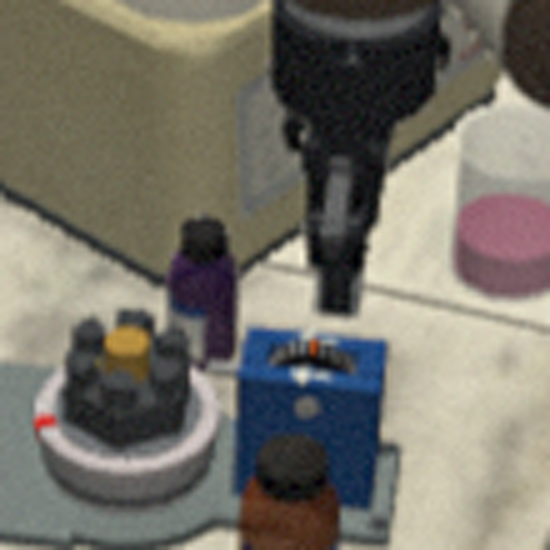

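```bash
python3 - <<'E'
from h import *
d=grab("side")
for P in([415,131,96.5],[415,131,110],[425.4,133.1,98],[425.4,133.1,91]):
    p=np.array(proj(d,P));print(P,(p-[240,120])*5)
d=grab("scene");save(d,"scene18.png",(240,160,350,260),6)
for P in([415,131,96.5],[415,131,110],[425.4,133.1,98]):
    p=np.array(proj(d,P));print(P,(p-[240,160])*6)
E
```

```text
[415, 131, 96.5] [332.47257182 347.20408424]
[415, 131, 110] [333.88825817 325.87559532]
[425.4, 133.1, 98] [310.79424426 342.45428118]
[425.4, 133.1, 91] [310.15335551 353.40003706]
[415, 131, 96.5] [395.69866463 342.13432643]
[415, 131, 110] [398.74545631 317.86330497]
[425.4, 133.1, 98] [375.20229301 328.46268047]
```

View pics/scene18.png

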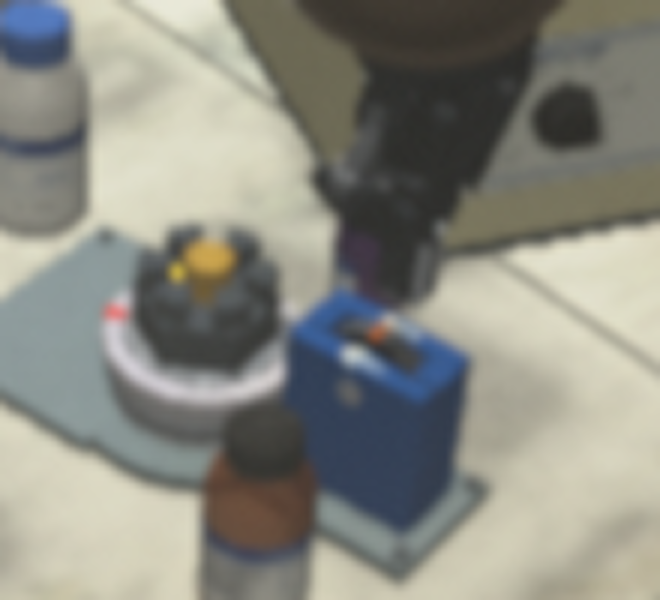

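```bash
python3 - <<'E'
from h import *
d=grab("side")
for v in range(168,190,2):
    print(v,[tuple(np.round(dep(d,u,v)).astype(int)) for u in(304,307,310)])
E
```

```text
168 [(np.int64(406), np.int64(195), np.int64(211)), (np.int64(400), np.int64(193), np.int64(211)), (np.int64(393), np.int64(193), np.int64(214))]
170 [(np.int64(409), np.int64(184), np.int64(198)), (np.int64(401), np.int64(187), np.int64(202)), (np.int64(394), np.int64(188), np.int64(204))]
172 [(np.int64(412), np.int64(174), np.int64(184)), (np.int64(404), np.int64(177), np.int64(188)), (np.int64(397), np.int64(177), np.int64(190))]
174 [(np.int64(419), np.int64(146), np.int64(154)), (np.int64(408), np.int64(160), np.int64(168)), (np.int64(401), np.int64(162), np.int64(172))]
176 [(np.int64(419), np.int64(147), np.int64(149)), (np.int64(411), np.int64(150), np.int64(154)), (np.int64(407), np.int64(137), np.int64(145))]
178 [(np.int64(419), np.int64(145), np.int64(142)), (np.int64(412), np.int64(145), np.int64(144)), (np.int64(407), np.int64(138), np.int64(140))]
180 [(np.int64(418), np.int64(148), np.int64(138)), (np.int64(413), np.int64(141), np.int64(134)), (np.int64(406), np.int64(137), np.int64(133))]
182 [(np.int64(417), np.int64(148), np.int64(133)), (np.int64(411), np.int64(145), np.int64(132)), (np.int64(406), np.int64(138), np.int64(128))]
184 [(np.int64(459), np.int64(0), np.int64(-2)), (np.int64(452), np.int64(-5), np.int64(-3)), (np.int64(444), np.int64(-6), np.int64(-2))]
186 [(np.int64(457), np.int64(6), np.int64(-4)), (np.int64(450), np.int64(1), np.int64(-5)), (np.int64(441), np.int64(3), np.int64(-1))]
188 [(np.int64(423), np.int64(127), np.int64(95)), (np.int64(417), np.int64(118), np.int64(90)), (np.int64(411), np.int64(114), np.int64(89))]
```

play_rows:
  targets:
    - {"tx": 0, "ty": 0, "tz": 0.01, "spin": 0, "gripper": 1}
    - {"tx": 0, "ty": 0, "tz": 0.02, "spin": 0, "gripper": 1}
    - {"tx": 0, "ty": 0, "tz": 0.02, "spin": 0, "gripper": 1}

```text
clock: 25.12
position: [414.7, 130.5, 105.3]
ee_rot: [-0.099, 0.995, -0.0, -0.0]
contact_force: [-0.9, -0.6, -0.1]
gripper_width: -0.0
```

play_rows:
  targets:
    - {"tx": 0, "ty": 0, "tz": 0.01, "spin": 0, "gripper": 1}
    - {"tx": 0, "ty": 0, "tz": 0.016, "spin": 0, "gripper": 1}
    - {"tx": 0, "ty": 0, "tz": 0.016, "spin": 0, "gripper": 1}

```text
clock: 25.5
position: [414.8, 130.6, 101.4]
ee_rot: [-0.098, 0.995, -0.0, -0.0]
contact_force: [0.1, -0.1, 0.1]
gripper_width: -0.2
```

```bash
python3 - <<'E'
from h import *
s=read_state();print(s["position"],s["contact_force"])
d=grab("side");save(d,"side19.png",(240,120,350,230),5)
d=grab("wrist");save(d,"wrist19.png",s=1.5)
E
```

```text
[414.84861436 130.61300563 101.42769152] [ 0.1254984  -0.12192344  0.06580974]
```

View pics/side19.png

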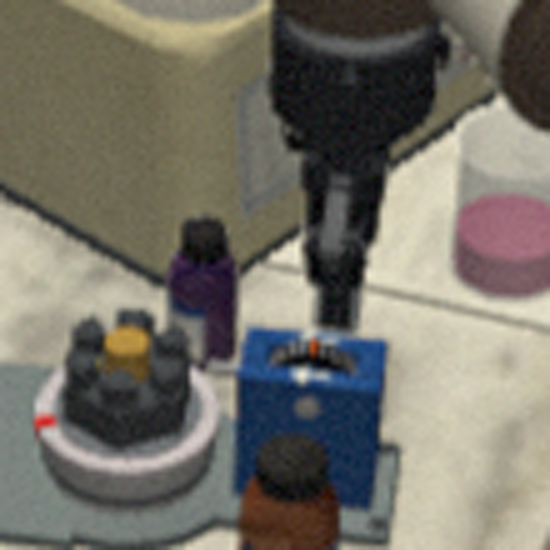

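View pics/wrist19.png

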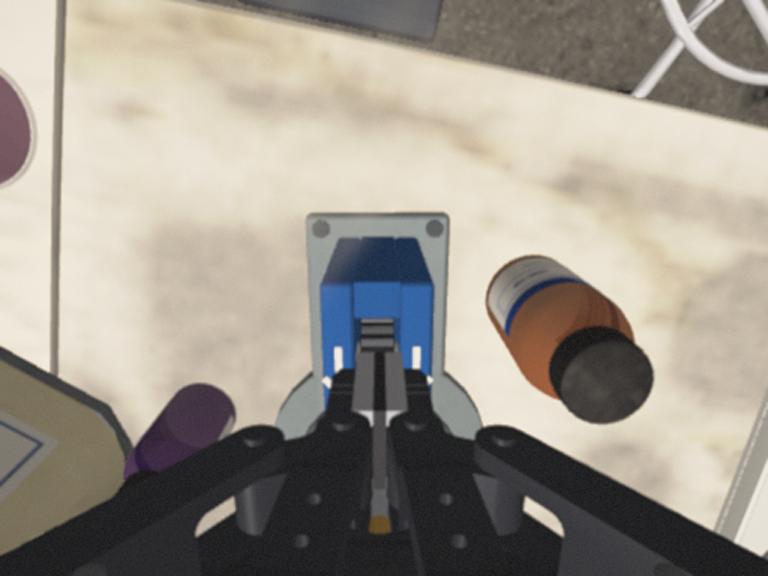

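play_rows:
  targets:
    - {"tx": 0, "ty": 0, "tz": 0.008, "spin": 0, "gripper": 1}
    - {"tx": 0, "ty": 0, "tz": 0.016, "spin": 0, "gripper": 1}
    - {"tx": 0, "ty": 0, "tz": 0.02, "spin": 0, "gripper": 1}
    - {"tx": 0, "ty": 0, "tz": 0.02, "spin": 0, "gripper": 1}

```text
clock: 26.1
position: [414.9, 130.6, 96.4]
ee_rot: [-0.098, 0.995, -0.0, -0.0]
contact_force: [0.3, -0.4, 0.5]
gripper_width: 0.1
```

```bash
python3 - <<'E'
from h import *
s=read_state();print(s["position"],s["contact_force"])
d=grab("side");save(d,"side20.png",(260,150,330,220),8)
E
```

```text
[414.87689116 130.58930427  96.44393285] [ 0.30978941 -0.39388591  0.4547121 ]
```

View pics/side20.png

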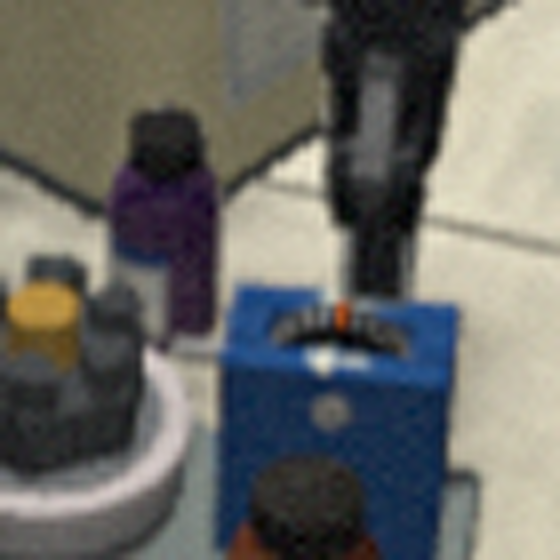

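play_rows:
  targets:
    - {"tx": 0, "ty": 0, "tz": 0.006, "spin": 0, "gripper": 1}
    - {"tx": 0, "ty": 0, "tz": 0.01, "spin": 0, "gripper": 1}
    - {"tx": 0, "ty": 0, "tz": 0.01, "spin": 0, "gripper": 1}

```text
clock: 26.52
position: [414.9, 130.6, 94.0]
ee_rot: [-0.098, 0.995, -0.0, -0.0]
contact_force: [-0.0, 0.5, 0.2]
gripper_width: 0.2
```

play_rows:
  targets:
    - {"tx": 0, "ty": 0, "tz": 0.004, "spin": 0, "gripper": 1}
    - {"tx": 0, "ty": 0, "tz": 0.008, "spin": 0, "gripper": 1}
    - {"tx": 0, "ty": 0, "tz": 0.008, "spin": 0, "gripper": 1}

```text
clock: 26.9
position: [414.9, 130.6, 92.0]
ee_rot: [-0.098, 0.995, -0.0, -0.0]
contact_force: [-0.2, -0.1, -0.6]
gripper_width: 0.1
```

```bash
python3 - <<'E'
from h import *
d=grab("side");save(d,"side21.png",(260,150,330,220),8)
d=grab("wrist");save(d,"wrist21.png",(180,180,330,320),5)
for P in([414.9,130.6,92],[414.9,130.6,78]): print((np.array(proj(d,P))-[180,180])*5)
E
```

```text
[359.80398857 303.343271  ]
[359.88409496 247.40366701]
```

View pics/side21.png

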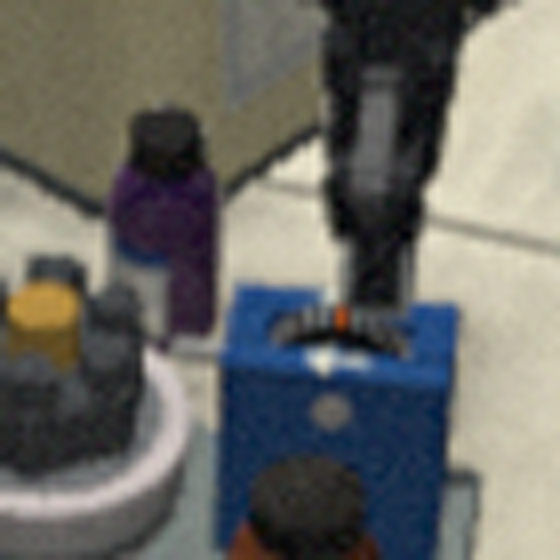

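View pics/wrist21.png

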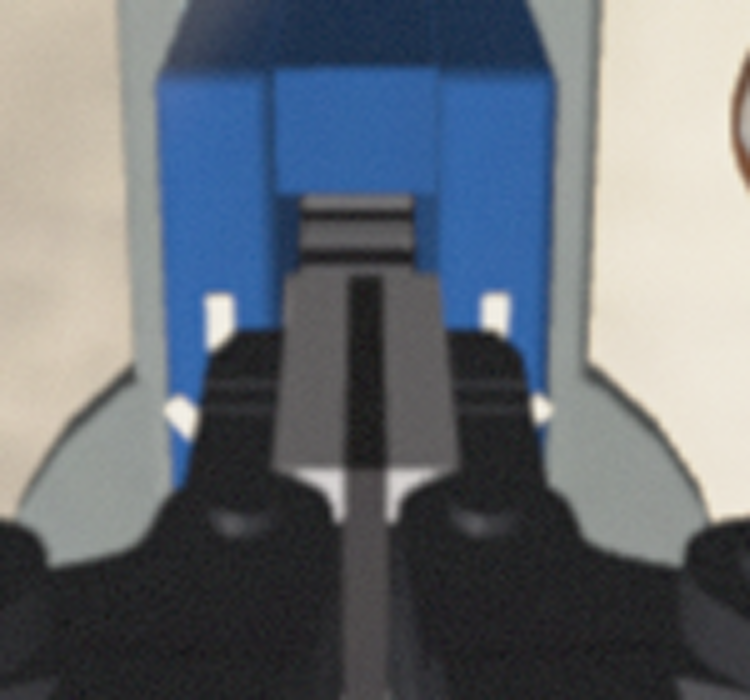

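play_rows:
  targets:
    - {"tx": 0, "ty": 0, "tz": 0.004, "spin": 0, "gripper": 1}
    - {"tx": 0, "ty": 0, "tz": 0.008, "spin": 0, "gripper": 1}
    - {"tx": 0, "ty": 0, "tz": 0.008, "spin": 0, "gripper": 1}

```text
clock: 27.38
position: [414.9, 130.6, 89.9]
ee_rot: [-0.098, 0.995, -0.0, -0.0]
contact_force: [-0.4, 2.0, -0.5]
gripper_width: 0.1
```

play_rows:
  targets:
    - {"tx": 0, "ty": 0, "tz": 0.004, "spin": 0, "gripper": 1}
    - {"tx": 0, "ty": 0, "tz": 0.004, "spin": 0, "gripper": 1}

```text
clock: 27.62
position: [414.9, 130.6, 89.0]
ee_rot: [-0.098, 0.995, -0.0, -0.0]
contact_force: [-0.9, 0.3, -0.4]
gripper_width: 0.0
```

play_rows:
  targets:
    - {"tx": 0, "ty": 0, "tz": 0.004, "spin": 0, "gripper": 1}
    - {"tx": 0, "ty": 0, "tz": 0.004, "spin": 0, "gripper": 1}

```text
clock: 27.88
position: [414.9, 130.6, 88.0]
ee_rot: [-0.098, 0.995, -0.0, -0.0]
contact_force: [-0.5, -0.4, -0.0]
gripper_width: 0.3
```

play_rows:
  targets:
    - {"tx": 0, "ty": 0, "tz": 0.004, "spin": 0, "gripper": 1}
    - {"tx": 0, "ty": 0, "tz": 0.004, "spin": 0, "gripper": 1}

```text
clock: 28.12
position: [414.8, 130.6, 87.0]
ee_rot: [-0.098, 0.995, -0.0, -0.0]
contact_force: [-0.1, 0.2, -0.2]
gripper_width: -0.2
```

```bash
python3 - <<'E'
from h import *
print(read_state()["contact_force"])
d=grab("side");save(d,"side22.png",(260,150,330,220),8)
d=grab("wrist");save(d,"wrist22.png",(180,180,330,320),5)
E
```

```text
[-0.06473824  0.15826149 -0.16081371]
```

View pics/side22.png

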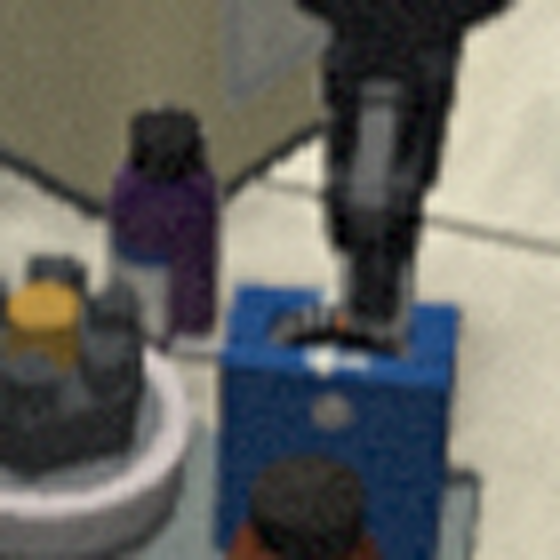

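View pics/wrist22.png

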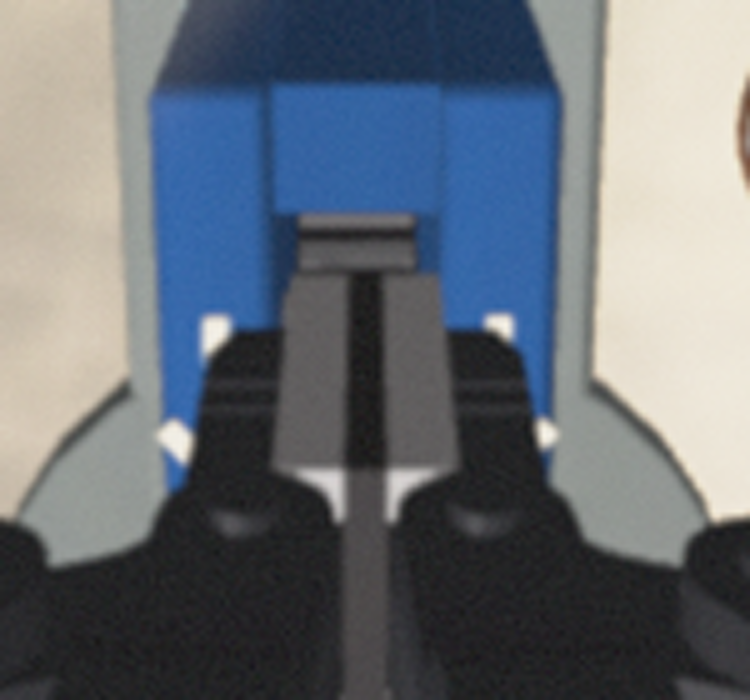

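play_rows:
  targets:
    - {"tx": 0, "ty": 0, "tz": 0.004, "spin": 0, "gripper": 1}
    - {"tx": 0, "ty": 0, "tz": 0.004, "spin": 0, "gripper": 1}

```text
clock: 28.48
position: [414.8, 130.6, 86.0]
ee_rot: [-0.099, 0.995, -0.0, -0.0]
contact_force: [-0.6, 0.2, -0.1]
gripper_width: 0.2
```

play_rows:
  targets:
    - {"tx": 0, "ty": 0, "tz": 0.004, "spin": 0, "gripper": 1}
    - {"tx": 0, "ty": 0, "tz": 0.004, "spin": 0, "gripper": 1}

```text
clock: 28.72
position: [414.9, 130.6, 85.0]
ee_rot: [-0.099, 0.995, -0.0, -0.0]
contact_force: [-0.3, -0.0, -0.1]
gripper_width: -0.0
```

play_rows:
  targets:
    - {"tx": 0, "ty": 0, "tz": 0.004, "spin": 0, "gripper": 1}
    - {"tx": 0, "ty": 0, "tz": 0.008, "spin": 0, "gripper": 1}
    - {"tx": 0, "ty": 0, "tz": 0.008, "spin": 0, "gripper": 1}

```text
clock: 29.1
position: [415.9, 130.9, 84.4]
ee_rot: [-0.099, 0.995, 0.0, 0.001]
contact_force: [-1.1, -1.2, 8.8]
gripper_width: 0.2
```

play_rows:
  targets:
    - {"tx": 0, "ty": 0, "tz": 0.003, "spin": 0, "gripper": 1}
    - {"tx": 0, "ty": 0, "tz": 0.003, "spin": 0, "gripper": 1}

```text
clock: 29.35
position: [416.5, 131.1, 84.4]
ee_rot: [-0.099, 0.995, 0.0, 0.002]
contact_force: [-1.0, -2.0, 12.5]
gripper_width: -0.1
```

play_rows:
  targets:
    - {"tx": 0, "ty": 0, "tz": 0.003, "spin": 0, "gripper": 1}
    - {"tx": 0, "ty": 0, "tz": 0.003, "spin": 0, "gripper": 1}

```text
clock: 29.6
position: [417.2, 131.3, 84.3]
ee_rot: [-0.1, 0.995, 0.0, 0.003]
contact_force: [-1.0, -3.4, 17.0]
gripper_width: -0.0
```

play_rows:
  targets:
    - {"tx": 0, "ty": 0, "tz": -0.0105, "spin": 0, "gripper": 1}
    - {"tx": 0, "ty": 0, "tz": -0.0105, "spin": 0, "gripper": 1}

```text
clock: 29.85
position: [415.2, 130.9, 84.5]
ee_rot: [-0.099, 0.995, 0.0, 0.0]
contact_force: [-0.4, 0.1, 4.5]
gripper_width: 0.3
```

play_rows:
  targets:
    - {"tx": -0.01, "ty": 0, "tz": 0, "spin": 0, "gripper": 1}
    - {"tx": -0.02, "ty": 0, "tz": 0, "spin": 0, "gripper": 1}
    - {"tx": -0.03, "ty": 0, "tz": 0, "spin": 0, "gripper": 1}
    - {"tx": -0.04, "ty": 0, "tz": 0, "spin": 0, "gripper": 1}
    - {"tx": -0.05, "ty": 0, "tz": 0, "spin": 0, "gripper": 1}
    - {"tx": -0.06, "ty": 0, "tz": 0, "spin": 0, "gripper": 1}
    - {"tx": -0.07, "ty": 0, "tz": 0, "spin": 0, "gripper": 1}
    - {"tx": -0.08, "ty": 0, "tz": 0, "spin": 0, "gripper": 1}

```text
clock: 30.85
position: [435.1, 134.9, 84.5]
ee_rot: [-0.099, 0.995, 0.0, 0.0]
contact_force: [-0.3, 1.2, 4.1]
gripper_width: 0.1
```

```bash
python3 - <<'E'
from h import *
print(read_state()["contact_force"])
d=grab("side");save(d,"side23.png",(260,150,330,220),8)
d=grab("wrist");save(d,"wrist23.png",(150,130,350,330),3.5)
E
```

```text
[-0.29277664  1.18082546  4.11545086]
```

View pics/side23.png

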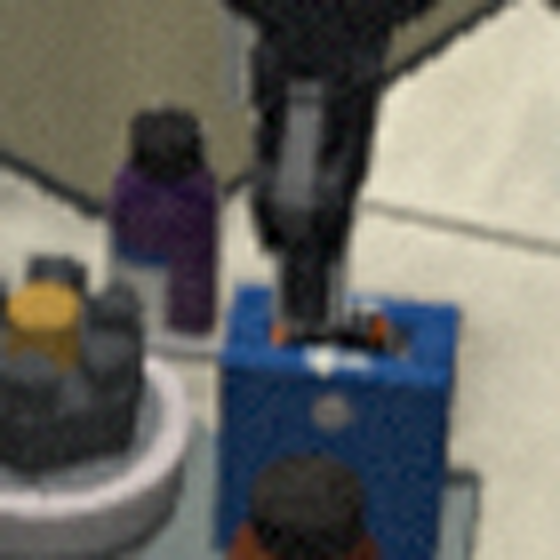

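View pics/wrist23.png

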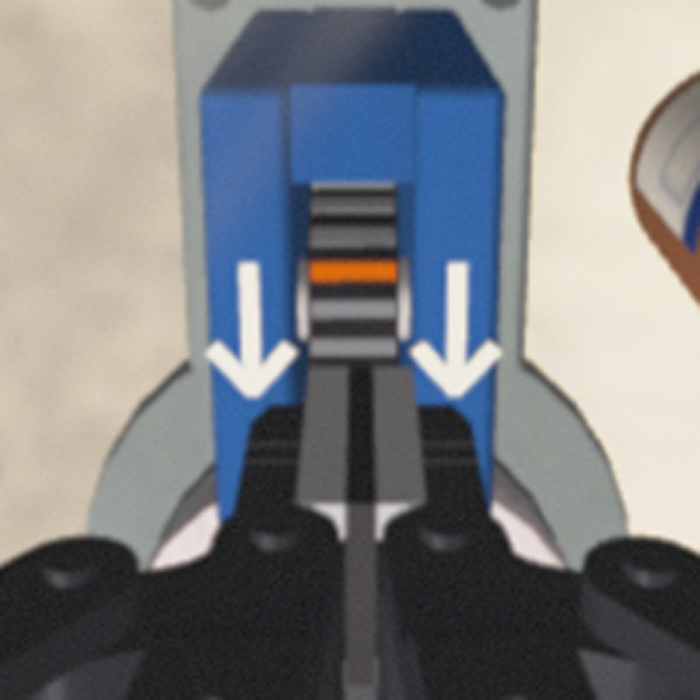

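play_rows:
  targets:
    - {"tx": 0, "ty": 0, "tz": -0.03, "spin": 0, "gripper": 1}
    - {"tx": 0, "ty": 0, "tz": -0.03, "spin": 0, "gripper": 1}
    - {"tx": 0.04, "ty": 0, "tz": -0.03, "spin": 0, "gripper": 1}
    - {"tx": 0.08, "ty": 0, "tz": -0.03, "spin": 0, "gripper": 1}
    - {"tx": 0.08, "ty": 0, "tz": -0.03, "spin": 0, "gripper": 1}
    - {"tx": 0.08, "ty": 0, "tz": -0.01, "spin": 0, "gripper": 1}
    - {"tx": 0.08, "ty": 0, "tz": 0, "spin": 0, "gripper": 1}
    - {"tx": 0.08, "ty": 0, "tz": 0, "spin": 0, "gripper": 1}

```text
clock: 31.95
position: [415.5, 130.8, 84.6]
ee_rot: [-0.099, 0.995, -0.0, 0.0]
contact_force: [-1.8, -1.0, 4.4]
gripper_width: 0.4
```

play_rows:
  targets:
    - {"tx": -0.01, "ty": 0, "tz": 0, "spin": 0, "gripper": 1}
    - {"tx": -0.02, "ty": 0, "tz": 0, "spin": 0, "gripper": 1}
    - {"tx": -0.03, "ty": 0, "tz": 0, "spin": 0, "gripper": 1}
    - {"tx": -0.04, "ty": 0, "tz": 0, "spin": 0, "gripper": 1}
    - {"tx": -0.05, "ty": 0, "tz": 0, "spin": 0, "gripper": 1}
    - {"tx": -0.06, "ty": 0, "tz": 0, "spin": 0, "gripper": 1}
    - {"tx": -0.07, "ty": 0, "tz": 0, "spin": 0, "gripper": 1}
    - {"tx": -0.08, "ty": 0, "tz": 0, "spin": 0, "gripper": 1}

```text
clock: 32.95
position: [433.4, 133.9, 84.6]
ee_rot: [-0.098, 0.995, -0.001, -0.002]
contact_force: [-6.1, -0.6, 8.8]
gripper_width: 0.1
```

```bash
python3 - <<'E'
from h import *
print(read_state()["contact_force"])
d=grab("side");save(d,"side24.png",(260,150,330,220),8)
d=grab("wrist");save(d,"wrist24.png",(150,130,350,330),3.5)
E
```

```text
[-6.06043112 -0.62452884  8.82223747]
```

View pics/side24.png

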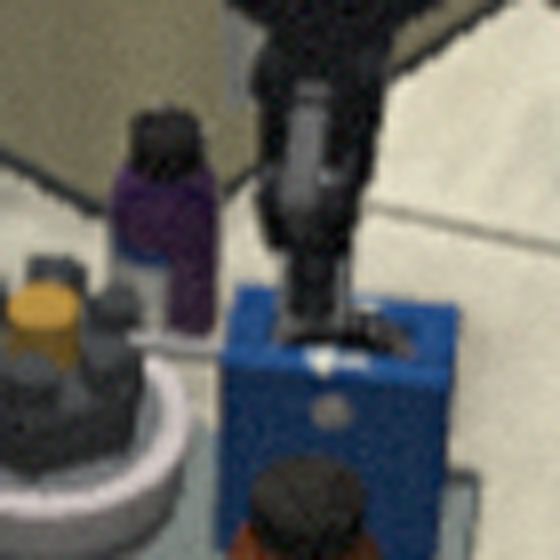

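View pics/wrist24.png

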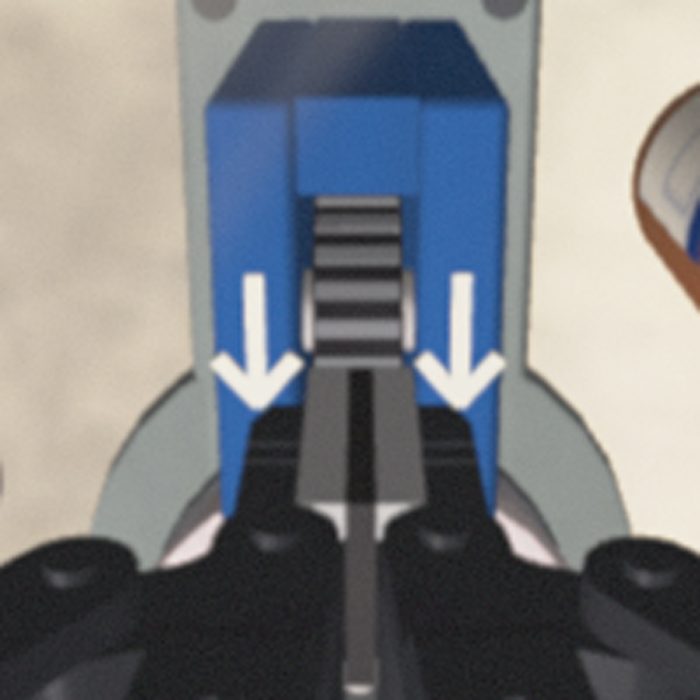

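play_rows:
  targets:
    - {"tx": 0, "ty": 0, "tz": -0.03, "spin": 0, "gripper": 1}
    - {"tx": 0, "ty": 0, "tz": -0.2, "spin": 0, "gripper": 1}
    - {"tx": -0.1, "ty": 0, "tz": -0.4, "spin": 0, "gripper": 1}
    - {"tx": -0.2, "ty": 0, "tz": -0.45, "spin": 0, "gripper": -1}
    - {"tx": -0.3, "ty": 0, "tz": -0.45, "spin": 0, "gripper": -1}
    - {"tx": -0.3, "ty": 0, "tz": -0.45, "spin": 0, "gripper": -1}
    - {"tx": -0.3, "ty": 0, "tz": -0.45, "spin": 0, "gripper": -1}
    - {"tx": -0.3, "ty": 0, "tz": -0.45, "spin": 0, "gripper": -1}

```text
clock: 34.05
position: [507.4, 149.1, 196.6]
ee_rot: [-0.099, 0.995, -0.0, -0.0]
contact_force: [-0.2, -0.1, 0.5]
gripper_width: 85.2
```

```bash
python3 - <<'E'
from h import *
import pickle
s=read_state();print(s["contact_force"],s["position"])
d=grab("wrist");save(d,"wrist25.png",(185,50,325,235),4);pickle.dump(d,open("w25.pkl","wb"))
c=np.array([515.5,151.]);e=np.array([np.cos(np.radians(11.2)),np.sin(np.radians(11.2))])
for r in(39.5,27.5,25.5):
    print(r,(np.array(proj(d,np.append(c-r*e,77)))-[185,50])*4)
E
```

```text
[-0.20321984 -0.13999391  0.49883265] [507.36318024 149.05322983 196.58776213]
39.5 [270.28516099 369.26186914]
27.5 [270.18646827 427.24504068]
25.5 [270.17025738 436.77295751]
```

View pics/wrist25.png

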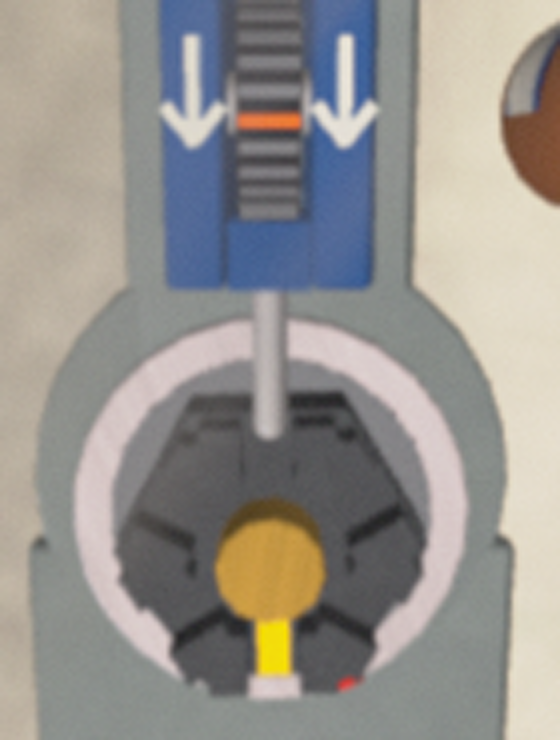

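```bash
python3 - <<'E'
from h import *
d=grab("side");save(d,"side26.png",s=1.5)
E
```

```text
(no output)
```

View pics/side26.png

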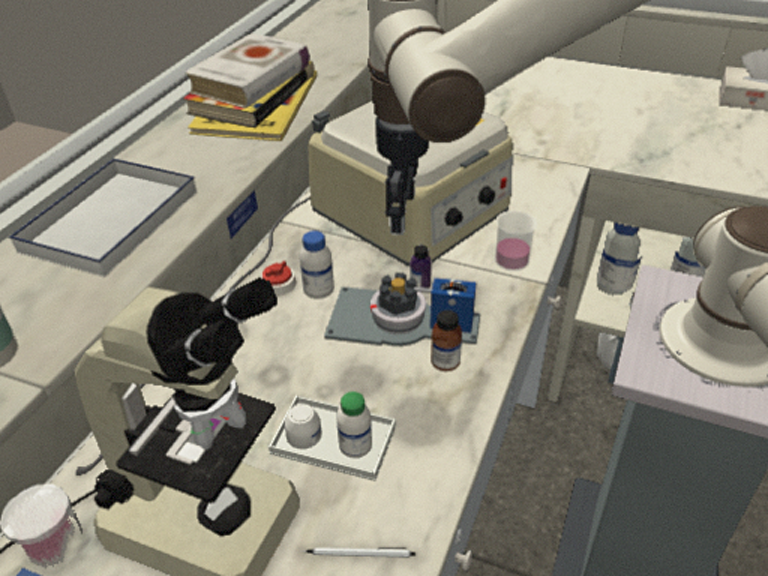

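The green bottle (352,425) stands upright in the tray and the bystanders have not moved. The bolt is in the slot and the arm is clear of everything.

```bash
python3 -c "
from bench import *
print(job_done())"
```

```text
the job is handed in; nothing more can be done
None
```

The job is done and handed in at about 34 s of the 72 s allowed; the hand-in gives no verdict.

- **Bottle:** The green-capped bottle stands upright in the free half of the tray, let go.
- **Nut:** I turned it clockwise by about 113° in two grips, past the red line to the first slot. In the picture taken before rolling the wheel, the slot lined up with the bolt to within about 1 to 2°, against the 4.6° allowed.
- **Bolt:** Two strokes on the thumbwheel drove it out until it stopped, with about 6 N of drag at the end. In the last wrist picture its tip sits where the fully home position should be, within about 1 mm.
- **Surroundings:** In the last side picture the bystanders look unmoved, and the arm was clear of everything, with no force on it.

**Disagreements:**
- **Fingertips:** When shut they stood roughly 14 to 17 mm behind the reported TCP, not 14 mm ahead as stated. Both grips were therefore higher than planned: on the bottle's shoulder and the nut's crown, where the opening read 43 and 55 mm instead of 48 and 60. Both still held without slipping.
- **Wheel contact:** Finding the wheel overshot to 17 N of downward force before I backed off to 4.5 N for the strokes. At the end of the second stroke, against the stop, it rose to about 9 N, above the suggested 2 to 6 N.

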